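# Refit a radio's face plate and push-knob

### The arm

A 6-joint arm with a two-finger parallel gripper is mounted at the origin on the work surface. World frame = base frame: x ahead of the robot, y to its left, z up, the work surface at z = 0. Lengths are in m, angles in rad, forces in N, time in s.
With the tool pointing down it reaches from about 0.15 to 0.775 m from the base axis. Payload 6.1 kg.
Tool frame: the origin (TCP) lies at the centre of the arm's flange, where the gripper is bolted on; the fingertips stand 173 mm ahead of it and the grasp point (between the pads) lies 155 mm ahead of it (r.tcp_to_tips is the distance from the TCP to the fingertips, in m); z points along the fingers, y is the line along which they close (so a half turn about z gives the same grasp; the last joint's range is limited). The gripper opens to 85 mm and grips with 20 to 120 N. Pads are 22 mm wide; open, the fingers measure 114 mm over their backs; the gripper's body (76 mm by 85 mm) begins 54 mm behind the grasp point. The pads swing forward as they close: fully open they stand 13 mm farther back than shut.
Start: joints at [-1.227, 0.126, -0.04, 1.405, 0, 1.571], TCP at [0.177, -0.494, 0.405] pointing down, gripper open.
Joint ranges: [-2.72, 2.72], [-0.95, 1.95], [-1.27, 1.35], [-1.78, 2.02], [-1.46, 1.47], [-3.14, 3.14]. Speed limits (rad/s): [2.39, 2.39, 3.01, 3.14, 3.14, 3.14].

### API

Orientations are given as a rotation vector (axis times angle).
In Python, from plant import r, grab_frame gives the robot as it stands.
- The arm moves only by the tool apply_moves, never from a script. Its argument "deltas" is a list of rows, each an object with "delta_pos": the shift along the tool's x, y, z in units of 50 mm (1.0 is 50 mm), a list of three; "yaw": the turn about the tool's z in units of 6 degrees (1.0 is 6 degrees); "hand": the gripper command: -1 is fully open, 1 is shut, values between are in proportion. In form: [{"delta_pos": [x, y, z], "yaw": yaw, "hand": hand}, ...]. A call has 1 to 12 rows; each row is the pose to reach, as a shift and turn from the pose commanded when the call began, along the tool's axes at that moment; what a row does not reach only later rows make up. A row lasts 1/10 s, in which the tool goes at most 50 mm and 8.59 degrees, less where a joint would pass 70% of its speed; a pose out of reach is approached as far as the arm can. A call with a gripper value outside its range is refused whole. The fingers move at their own pace and stop on an object; the grip force is fixed at half the most. Time passes only in rows, so rows that repeat a pose let the fingers close. It gives the time, the measured TCP pose, the force, the opening and the grip force at its end, in the units of the state.
- r.get_state(): the state, without advancing time (a new reading comes with each control period).
- grab_frame(name): name is "side" or "top" or "wrist"; returns a dict with "color" (384x512x3 uint8, red, green, blue), "intrinsics" (3x3 intrinsics, pixels), "eye" and "attitude" of the camera in the world. Camera axes: x right, y up, looking along -z (the intrinsics and any distortion apply to the point x, -y, -z); pixel columns grow to the right and rows downward; lengths in m; the calibration is good to about 2 mm. A picture is of the moment at which its call begins. There is no depth.
- r.job_done(): hands the job in; it is judged then, once.
The state is a dict: "time_s": time; "q": joint angles; "joint_velocities": joint speeds; "joint_torque": joint torques, N m; "tool_pos": TCP position; "orientation": TCP orientation; "ft_force": force on the tool from outside, world axes, zero at the start; "torque": the same for the moment, N m; "opening": opening from 0.0 (shut) to 1.0 (fully open); "grasp_force": force on a finger pad.
Only numpy, scipy, OpenCV 4.12 (cv2) and the standard library are available. Lean on these libraries where they do the work, as an engineer would, in place of code of your own. Each camera call takes 0.05 s, during which the arm holds its last target. There are 200 camera calls.

### The job

The table radio lies on its back under repair: lower the loose metal face plate over the two locating pins on its front until it rests flush, with the control shaft through the plate's big hole, and let go of it. Then take the black knob, turn it so that the flat in its socket (on the side of the pointer nose) matches the flat of the shaft, push it all the way onto the shaft, and press the knob and shaft down against the spring as far as they go; the job finishes with the robot still pressing the knob down, not letting go. Leave the other things on the table where they are.

Things in the scene. Friction and masses are not known exactly. Their poses are not given: they have to be found in the camera images.
- radio: Table radio on its back, front facing up: wooden box 150 (x) x 240 (y) x 70 mm tall; origin under its centre, z up. Fixed, but placed and turned differently each time. On its front a black raised seat 50 x 150 mm, 12 mm high, centred at x = 0, y = -35 mm, carries two pins and the shaft; the speaker cloth is at its +y end.
- plate_seat (a point): Centre of the top of the black seat, 82 mm above the table; axes as the radio's. Two steel locating pins, 8 mm across, 17 mm tall with a tapered last 3 mm, stand at x = 0, y = +62 and -62 mm from here; the shaft's axis is at x = 0, y = -20 mm. The plate is flush when its origin is here and its axes agree with the radio's.
- plate: Loose aluminium face plate lying flat: 60 (x) x 150 (y) x 12 mm, 0.22 kg; origin at the centre of its underside, z up. Through holes at x = 0: pin holes of 9.6 mm at y = +62 and -62, shaft hole of 27.6 mm at y = -20 mm. Black patch on its +y half. Fits one way round only. Overhangs the seat 5 mm on both long sides: can be gripped across the 60 mm, also while set down.
- plate_shaft_hole (a point): Centre of the plate's big hole, at its upper face (plate frame x = 0, y = -20, z = +12 mm).
- knob: Loose black knob, socket down: skirt 44 mm across, 20 mm high; on it a bar grip 14 mm wide (y), 40 mm long (x), 20 to 40 mm above its underside, with an 8 mm wide pointer nose reaching x = +32 mm. Origin: centre of its underside, z up, +x to the nose. D socket below: 16 mm deep, 0.6 mm larger than the shaft all round, flat on the nose (+x) side. 0.04 to 0.09 kg.
- shaft_home (a point): Where the knob's origin lies when fully on: on the shaft's axis, 16 mm below its tip, 102 mm above the table when not pressed; moves with the shaft. Its +x points out through the shaft's flat: the knob's +x must agree. D-shaft 14 mm across, flat 3 mm from the axis, last 3 mm tapered 1.5 mm. Turns stiffly (0.06 N m); starts within 30 deg of the radio's +x.
- push (a joint): How far the shaft is pressed down: 0 released, 0.006 m fully in against its stop. Spring: about 5 N to start moving, 12 N fully in; it comes back up when let go. The knob's underside is 8 mm above the seated plate when fully on and not pressed.
- spool_tall: Bystander: thread spool, 34 mm across, 45 tall, standing; origin under its centre.
- spool_wide: Bystander: squat white thread spool, 44 mm across, 36 tall, standing; origin under its centre.
- button_tin: Bystander: round tin, 48 mm across, 50 tall; origin under its centre.
- carton_a: Bystander: small white carton 60 x 85 x 28 mm lying flat; origin under its centre.
- screwdriver: Bystander: screwdriver 170 mm long, lying on the table.
There are look-alikes about, which are no part of the job. What is meant by the knob is not pink or yellow, and is the larger of those in its own colour.

How it is judged:
By the outcome, as a careful person would: the job done as asked, in the order asked, and still so for the second after the job is handed in, while the arm keeps its last pose, push and grip.
It also fails if it takes over 72 s, if anything falls off the work surface, if the arm or the gripper's body presses on something with over 40 N, if the wrist force passes 120 N, or if a joint passes its speed limit or range.

## Working session

There is one attempt and no reset: what is moved stays moved. The work goes in short steps, Python scripts to look and compute and a tool call to move; the robot and the scene stay as the last step left them, time stands still between calls to the robot, and variables do not carry over. Pictures are saved under pics/ and viewed, at most 10 in all, crops included, and the job is handed in when it is done.

Besides the shell and the picture viewer there is one more tool, called after ">>>" in YAML: its name, and indented under it one key for each argument. apply_moves: Moves the arm, as the interface text tells. Its arguments: {"type":"object","properties":{"deltas":{"type":"array"}},"required":["deltas"]}

```bash
mkdir -p pics
cat > h.py <<'E'
import numpy as np, cv2
from plant import r, grab_frame
from scipy.spatial.transform import Rotation as R
def cam(f):
    A=np.array(f["attitude"],float)
    if A.shape!=(3,3): A=R.from_rotvec(A).as_matrix() if A.size==3 else R.from_quat(A).as_matrix()
    return np.array(f["intrinsics"]),np.array(f["eye"]),A
def ray(f,px,z):
    K,e,A=cam(f); px=np.atleast_2d(px).astype(float)
    d=np.c_[(px[:,0]-K[0,2])/K[0,0],-(px[:,1]-K[1,2])/K[1,1],-np.ones(len(px))]@A.T
    return e+d*((z-e[2])/d[:,2])[:,None]
def proj(f,P):
    K,e,A=cam(f); c=(np.atleast_2d(P)-e)@A
    return np.c_[K[0,0]*c[:,0]/-c[:,2]+K[0,2],K[1,1]*-c[:,1]/-c[:,2]+K[1,2]]
def save(f,n): cv2.imwrite(f"pics/{n}.png",f["color"][:,:,::-1])
E
python3 - <<'E'
from h import *
import pickle
F={n:grab_frame(n) for n in("side","top","wrist")}
pickle.dump(F,open("f0.pkl","wb"))
for n,f in F.items(): save(f,n+"0"); print(n,[k for k in f],np.array(f["attitude"]).round(4).tolist(),np.round(f["eye"],3),np.round(f["intrinsics"],1).tolist())
s=r.get_state();print(s)
big=np.hstack([cv2.resize(F[n]["color"],(400,300)) for n in("side","wrist")])
cv2.imwrite("pics/sw0.png",big[:,:,::-1])
cv2.imwrite("pics/topbig.png",cv2.resize(F["top"]["color"],(800,600),interpolation=cv2.INTER_CUBIC)[:,:,::-1])
E
```

```text
side ['color', 'intrinsics', 'eye', 'attitude'] [0.3335, -0.9919, -2.3304] [0.071 0.53  0.807] [[499.5, 0.0, 258.3], [0.0, 499.5, 193.0], [0.0, 0.0, 1.0]]
top ['color', 'intrinsics', 'eye', 'attitude'] [0.0473, -0.0125, -1.5855] [ 0.495 -0.072  1.066] [[426.7, 0.0, 264.1], [0.0, 426.7, 192.3], [0.0, 0.0, 1.0]]
wrist ['color', 'intrinsics', 'eye', 'attitude'] [-0.2493, 0.1758, -1.2188] [ 0.244 -0.471  0.372] [[337.3, 0.0, 254.3], [0.0, 337.3, 190.2], [0.0, 0.0, 1.0]]
{'time_s': 0.15, 'q': array([-1.22701553e+00,  1.26284619e-01, -4.03928826e-02,  1.40539849e+00,
       -1.77963102e-05,  1.57080392e+00]), 'joint_velocities': array([-0.0002155 , -0.00043736,  0.00247882, -0.00177577,  0.00121699,
       -0.0010542 ]), 'joint_torque': array([ 3.49321299e-04, -4.36277282e+01,  3.53149188e+01,  1.36392712e-02,
        1.22473411e-04, -2.75673210e-05]), 'tool_pos': array([ 0.17691524, -0.49418794,  0.40407684]), 'orientation': array([-3.09405836e+00, -5.37127467e-01,  3.71218751e-04]), 'ft_force': array([ 0.73591925, -0.29980039,  0.48536653]), 'torque': array([-0.00858393, -0.03391075,  0.05730535]), 'grasp_force': 0.0, 'opening': 0.995469454825037}
```

View pics/topbig.png

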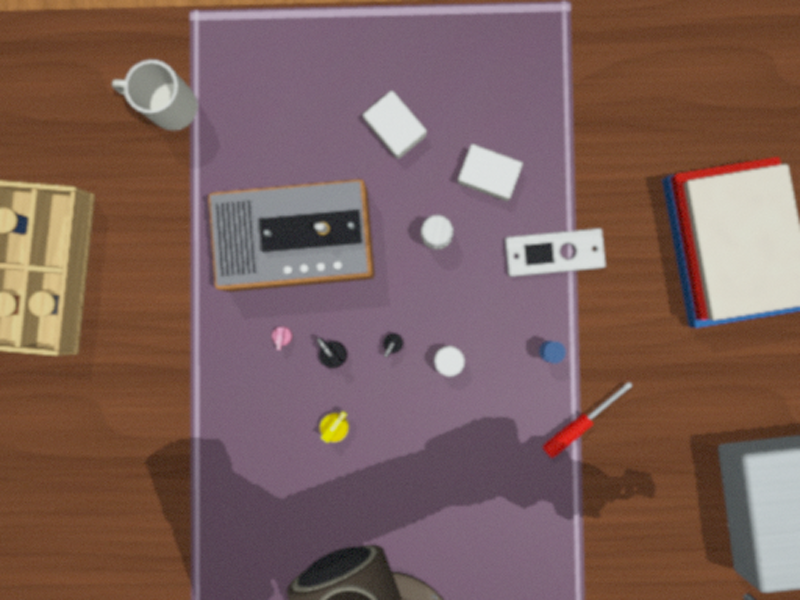

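View pics/sw0.png

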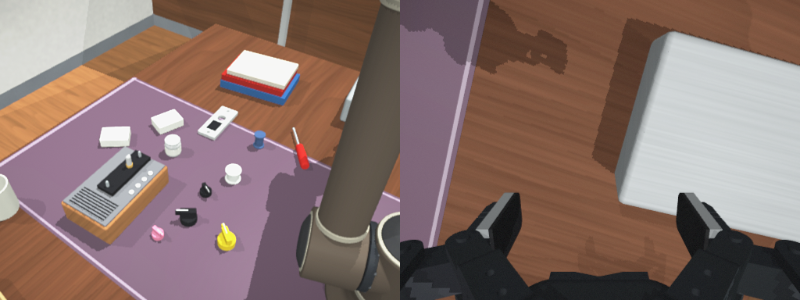

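The top view shows the radio centred near (290,235) of 800x600, with its cloth end at image left (+y). The plate is at (555,252) with its patch to the left. The large black knob is at (332,352), and the smaller look-alike is at (392,343). The side and wrist views agree.

Run:
```python
from h import *
import pickle
F=pickle.load(open("f0.pkl","rb")); f=F["top"]; c=f["color"]
g=c.max(2).astype(int); sat=c.max(2).astype(int)-c.min(2)
hsv=cv2.cvtColor(c,cv2.COLOR_RGB2HSV)
# plate
m=((g>185)&(sat<25)).astype(np.uint8)
for q in cv2.findContours(m,cv2.RETR_CCOMP,cv2.CHAIN_APPROX_NONE)[0]:
    a=cv2.contourArea(q)
    if 60<a<6000:
        (u,v),_,_=cv2.minAreaRect(q)
        if 110<u<400 and v<250:
            P=ray(f,cv2.boxPoints(cv2.minAreaRect(q)),0.012); print("white",round(u),round(v),a,P[:,:2].mean(0).round(4),[np.linalg.norm(P[0]-P[1]).round(4),np.linalg.norm(P[2]-P[1]).round(4)],np.degrees(np.arctan2(*(P[1]-P[0])[1::-1])).round(1))
m=(g<60).astype(np.uint8)
for q in cv2.findContours(m,cv2.RETR_LIST,cv2.CHAIN_APPROX_NONE)[0]:
    a=cv2.contourArea(q); (u,v),_,_=cv2.minAreaRect(q)
    if a>15 and 110<u<400 and v<260:
      for z in(.012,.02,.082):
        P=ray(f,cv2.boxPoints(cv2.minAreaRect(q)),z); print("dark",z,round(u),round(v),a,P[:,:2].mean(0).round(4),[np.linalg.norm(P[0]-P[1]).round(4),np.linalg.norm(P[2]-P[1]).round(4)],np.degrees(np.arctan2(*(P[1]-P[0])[1::-1])).round(1))
s=r.get_state(); T=R.from_rotvec(s["orientation"]).as_matrix(); print(T.round(3))
fw=F["wrist"]; K,e,A=cam(fw); print("cam in tool",T.T@(e-s["tool_pos"]),(T.T@A).round(3).tolist())
x=c[110:170,125:240]; y=c[195:245,195:260]; z=c[140:185,315:395]
cv2.imwrite("pics/crops.png",np.hstack([cv2.resize(i,(400,300),interpolation=cv2.INTER_CUBIC) for i in(x,z)])[:,:,::-1])
```

```text
white 288 231 236.0 [ 0.4394 -0.1055] [np.float64(0.0418), np.float64(0.0442)] -90.8
white 355 161 1376.0 [ 0.6106 -0.2753] [np.float64(0.1496), np.float64(0.0622)] -85.3
white 363 160 121.5 [ 0.6109 -0.2951] [np.float64(0.0315), np.float64(0.0295)] -45.9
white 344 162 301.5 [ 0.6074 -0.249 ] [np.float64(0.0397), np.float64(0.0517)] -1.2
white 280 147 241.5 [ 0.6474 -0.0892] [np.float64(0.0422), np.float64(0.0448)] -91.0
white 314 109 777.5 [ 0.7401 -0.1754] [np.float64(0.0604), np.float64(0.0857)] -21.1
white 252 78 776.5 [ 0.8213 -0.0239] [np.float64(0.0604), np.float64(0.0862)] -50.5
dark 0.012 213 226 151.5 [0.4529 0.0782] [np.float64(0.0397), np.float64(0.037)] -90.8
dark 0.02 213 226 151.5 [0.4532 0.0771] [np.float64(0.0394), np.float64(0.0367)] -90.8
dark 0.082 213 226 151.5 [0.4557 0.0682] [np.float64(0.0371), np.float64(0.0345)] -90.8
dark 0.012 250 219 58.5 [ 0.4701 -0.0148] [np.float64(0.0272), np.float64(0.0246)] -90.8
dark 0.02 250 219 58.5 [ 0.4703 -0.0152] [np.float64(0.027), np.float64(0.0245)] -90.8
dark 0.082 250 219 58.5 [ 0.4718 -0.0186] [np.float64(0.0254), np.fl
[... 565 characters left out ...]
45 108.5 [0.6551 0.0943] [np.float64(0.0264), np.float64(0.032)] -45.7
dark 0.02 206 145 108.5 [0.6539 0.0931] [np.float64(0.0262), np.float64(0.0317)] -45.7
dark 0.082 206 145 108.5 [0.6445 0.0833] [np.float64(0.0247), np.float64(0.0299)] -45.7
dark 0.012 198 147 1116.5 [0.6502 0.1131] [np.float64(0.1562), np.float64(0.05)] -86.0
dark 0.02 198 147 1116.5 [0.6491 0.1117] [np.float64(0.155), np.float64(0.0496)] -86.0
dark 0.082 198 147 1116.5 [0.6399 0.1008] [np.float64(0.1459), np.float64(0.0467)] -86.0
[[ 0.941  0.337 -0.   ]
 [ 0.337 -0.941  0.001]
 [-0.    -0.001 -1.   ]]
cam in tool [0.07127978 0.00082355 0.03197676] [[-0.001, 0.959, 0.282], [1.0, 0.001, -0.001], [-0.001, 0.282, -0.959]]
```

>>> apply_moves:
  deltas:
    - {"delta_pos": [12.9, -8.75, 1.28], "yaw": 17.6, "hand": -1}
    - {"delta_pos": [12.9, -8.75, 1.28], "yaw": 17.6, "hand": -1}
    - {"delta_pos": [12.9, -8.75, 1.28], "yaw": 17.6, "hand": -1}
    - {"delta_pos": [12.9, -8.75, 1.28], "yaw": 17.6, "hand": -1}
    - {"delta_pos": [12.9, -8.75, 1.28], "yaw": 17.6, "hand": -1}
    - {"delta_pos": [12.9, -8.75, 1.28], "yaw": 17.6, "hand": -1}
    - {"delta_pos": [12.9, -8.75, 1.28], "yaw": 17.6, "hand": -1}
    - {"delta_pos": [12.9, -8.75, 1.28], "yaw": 17.6, "hand": -1}
    - {"delta_pos": [12.9, -8.75, 1.28], "yaw": 17.6, "hand": -1}
    - {"delta_pos": [12.9, -8.75, 1.28], "yaw": 17.6, "hand": -1}
    - {"delta_pos": [12.9, -8.75, 1.28], "yaw": 17.6, "hand": -1}
    - {"delta_pos": [12.9, -8.75, 1.28], "yaw": 17.6, "hand": -1}

```text
time_s: 1.35
tool_pos: [0.2496, -0.3086, 0.3603]
orientation: [-2.652, 1.354, -0.08]
ft_force: [-0.6, -0.9, 0.8]
opening: 0.999
grasp_force: 0.0
```

```bash
cat >> h.py <<'E'
def go(x,y,z,a):
    s=r.get_state(); p=s["tool_pos"]; T=R.from_rotvec(s["orientation"]).as_matrix()
    a0=np.degrees(np.arctan2(T[1,0],T[0,0])); d=T.T@(np.array([x,y,z])-p)/.05
    print("t",round(s["time_s"],2),"pos",p.round(4),"a",a0.round(2),"tilt",T[:2,2].round(4),"F",s["ft_force"].round(1),"open",round(s["opening"],3),"g",round(s["grasp_force"],1))
    print("move",d.round(3),"yaw",round(((a0-a+180)%360-180)/6,3))
E
python3 -c "
from h import *
print(r.tcp_to_tips,[k for k in dir(r) if k[0]!='_'])
go(.6375,.136,.34,-86)"
```

```text
0.1734 ['Unreachable', 'get_state', 'job_done', 'tcp_to_tips']
t 1.35 pos [ 0.2496 -0.3086  0.3603] a -53.96 tilt [0.1213 0.1202] F [-0.6 -0.9  0.8] open 0.999 g 0.0
move [ -2.615 -11.26    2.409] yaw 5.34
```

>>> apply_moves:
  deltas:
    - {"delta_pos": [0, 0, 0], "yaw": 0, "hand": -1}
    - {"delta_pos": [0, 0, 0], "yaw": 0, "hand": -1}

```text
time_s: 1.55
tool_pos: [0.2499, -0.3084, 0.3607]
orientation: [-2.654, 1.353, -0.081]
ft_force: [0.6, -0.1, -0.0]
opening: 1.0
grasp_force: 0.0
```

```bash
python3 -c "
from h import *
go(.6375,.136,.34,-86)"
```

```text
t 1.55 pos [ 0.2499 -0.3084  0.3607] a -53.89 tilt [0.1211 0.1192] F [ 0.6 -0.1 -0. ] open 1.0 g 0.0
move [ -2.602 -11.257   2.407] yaw 5.351
```

```bash
python3 -c "
from h import *
s=r.get_state(); print(s['q'].round(4), s['joint_velocities'].round(4)); q=s['q']; print(q[1]-q[2]+q[3])
T=R.from_rotvec(s['orientation']).as_matrix(); 
for u in [(1,'ZYXZ')]: pass
c,sn=np.cos(q[0]),np.sin(q[0]); print('tool z in arm plane frame',(np.array([[c,sn,0],[-sn,c,0],[0,0,1]])@T).round(4))
"
```

```text
[-0.9416 -0.1002 -0.369   1.3275  0.1689  3.1406] [ 0.0266  0.0074  0.0137 -0.004   0.002   0.0017]
1.5962833014582758
tool z in arm plane frame [[ 0.9997 -0.0033 -0.0251]
 [ 0.001  -0.9858  0.1681]
 [-0.0253 -0.1681 -0.9855]]
```

The last joint ran into its range limit (q6 = 3.14) and that tilted the tool. I'll yaw back and check whether the tilt stays.

>>> apply_moves:
  deltas:
    - {"delta_pos": [0, 0, 0], "yaw": -1.4, "hand": -1}
    - {"delta_pos": [0, 0, 0], "yaw": -2.8, "hand": -1}
    - {"delta_pos": [0, 0, 0], "yaw": -4.2, "hand": -1}
    - {"delta_pos": [0, 0, 0], "yaw": -5, "hand": -1}
    - {"delta_pos": [0, 0, 0], "yaw": -5, "hand": -1}

```text
time_s: 2.05
tool_pos: [0.2512, -0.3081, 0.3608]
orientation: [-2.931, 0.618, -0.141]
ft_force: [-0.6, -0.0, -1.1]
opening: 0.999
grasp_force: 0.0
```

```bash
python3 -c "
from h import *
s=r.get_state(); print(s['q'].round(4))
go(.6375,.136,.34,94)"
```

```text
[-0.9385 -0.0992 -0.368   1.3274  0.1689  2.6169]
t 2.05 pos [ 0.2512 -0.3081  0.3608] a -24.11 tilt [0.1208 0.1195] F [-0.6 -0.  -1.1] open 0.999 g 0.0
move [  3.392 -11.021   2.405] yaw -19.686
```

>>> apply_moves:
  deltas:
    - {"delta_pos": [0.64, -1.8, -0.4], "yaw": -17, "hand": -1}
    - {"delta_pos": [0.64, -1.8, -0.4], "yaw": -17, "hand": -1}
    - {"delta_pos": [0.64, -1.8, -0.4], "yaw": -17, "hand": -1}
    - {"delta_pos": [0.64, -1.8, -0.4], "yaw": -17, "hand": -1}
    - {"delta_pos": [0.64, -1.8, -0.4], "yaw": -17, "hand": -1}
    - {"delta_pos": [0.64, -1.8, -0.4], "yaw": -17, "hand": -1}
    - {"delta_pos": [0.64, -1.8, -0.4], "yaw": -17, "hand": -1}
    - {"delta_pos": [0.64, -1.8, -0.4], "yaw": -17, "hand": -1}
    - {"delta_pos": [0.64, -1.8, -0.4], "yaw": -17, "hand": -1}
    - {"delta_pos": [0.64, -1.8, -0.4], "yaw": -17, "hand": -1}
    - {"delta_pos": [0.64, -1.8, -0.4], "yaw": -17, "hand": -1}
    - {"delta_pos": [0.64, -1.8, -0.4], "yaw": -17, "hand": -1}

```text
time_s: 3.25
tool_pos: [0.3132, -0.2421, 0.3967]
orientation: [-2.414, -1.966, -0.265]
ft_force: [-0.1, -0.6, 0.4]
opening: 1.0
grasp_force: 0.0
```

>>> apply_moves:
  deltas:
    - {"delta_pos": [0, 0, 0], "yaw": -17, "hand": -1}
    - {"delta_pos": [0, 0, 0], "yaw": -17, "hand": -1}
    - {"delta_pos": [0, 0, 0], "yaw": -17, "hand": -1}
    - {"delta_pos": [0, 0, 0], "yaw": -17, "hand": -1}
    - {"delta_pos": [0, 0, 0], "yaw": -17, "hand": -1}
    - {"delta_pos": [0, 0, 0], "yaw": -17, "hand": -1}
    - {"delta_pos": [0, 0, 0], "yaw": -17, "hand": -1}
    - {"delta_pos": [0, 0, 0], "yaw": -17, "hand": -1}
    - {"delta_pos": [0, 0, 0], "yaw": -17, "hand": -1}
    - {"delta_pos": [0, 0, 0], "yaw": -17, "hand": -1}
    - {"delta_pos": [0, 0, 0], "yaw": -17, "hand": -1}
    - {"delta_pos": [0, 0, 0], "yaw": -17, "hand": -1}

```text
time_s: 4.45
tool_pos: [0.3132, -0.2421, 0.3967]
orientation: [-0.008, 3.015, 0.181]
ft_force: [-0.1, 0.2, -0.5]
opening: 0.997
grasp_force: 0.0
```

>>> apply_moves:
  deltas:
    - {"delta_pos": [0, 0, 0], "yaw": -17, "hand": -1}
    - {"delta_pos": [0, 0, 0], "yaw": -17, "hand": -1}
    - {"delta_pos": [0, 0, 0], "yaw": -17, "hand": -1}
    - {"delta_pos": [0, 0, 0], "yaw": -17, "hand": -1}
    - {"delta_pos": [0, 0, 0], "yaw": -17, "hand": -1}
    - {"delta_pos": [0, 0, 0], "yaw": -17, "hand": -1}
    - {"delta_pos": [0, 0, 0], "yaw": -17, "hand": -1}
    - {"delta_pos": [0, 0, 0], "yaw": -17, "hand": -1}
    - {"delta_pos": [0, 0, 0], "yaw": -17, "hand": -1}
    - {"delta_pos": [0, 0, 0], "yaw": -17, "hand": -1}
    - {"delta_pos": [0, 0, 0], "yaw": -17, "hand": -1}
    - {"delta_pos": [0, 0, 0], "yaw": -17, "hand": -1}

```text
time_s: 5.65
tool_pos: [0.3132, -0.2421, 0.3967]
orientation: [-2.315, 1.864, -0.029]
ft_force: [0.5, 1.1, -0.2]
opening: 1.0
grasp_force: 0.0
```

```bash
python3 -c "
from h import *
s=r.get_state(); print(s['q'].round(4))
go(.6375,.136,.34,94)"
```

```text
[-0.7102 -0.126  -0.3127  1.3703  0.1702 -2.4949]
t 5.65 pos [ 0.3132 -0.2421  0.3967] a -77.3 tilt [0.1208 0.1195] F [ 0.5  1.1 -0.2] open 1.0 g 0.0
move [-5.823 -7.665  2.805] yaw -28.55
```

>>> apply_moves:
  deltas:
    - {"delta_pos": [0, 0, 0], "yaw": -15, "hand": -1}
    - {"delta_pos": [0, 0, 0], "yaw": -15, "hand": -1}
    - {"delta_pos": [0, 0, 0], "yaw": -15, "hand": -1}
    - {"delta_pos": [0, 0, 0], "yaw": -15, "hand": -1}
    - {"delta_pos": [0, 0, 0], "yaw": -15, "hand": -1}
    - {"delta_pos": [0, 0, 0], "yaw": -15, "hand": -1}

```text
time_s: 6.25
tool_pos: [0.3428, -0.1919, 0.3973]
orientation: [-2.935, 0.82, -0.123]
ft_force: [0.6, 0.3, -0.5]
opening: 1.001
grasp_force: 0.0
```

```bash
python3 -c "
from h import *
s=r.get_state(); print(s['q'].round(4))
go(.6375,.136,.34,94)"
```

```text
[-0.5444 -0.1513 -0.3311  1.3379  0.1095 -3.1381]
t 6.25 pos [ 0.3428 -0.1919  0.3973] a -31.39 tilt [0.1018 0.0662] F [ 0.6  0.3 -0.5] open 1.001 g 0.0
move [ 1.552 -8.482  2.172] yaw -20.899
```

>>> apply_moves:
  deltas:
    - {"delta_pos": [-0.3, 2.7, 0], "yaw": 0, "hand": -1}
    - {"delta_pos": [-0.3, 2.7, 0], "yaw": 0, "hand": -1}
    - {"delta_pos": [-0.3, 2.7, 0], "yaw": 0, "hand": -1}
    - {"delta_pos": [-0.3, 2.7, 0], "yaw": 0, "hand": -1}

```text
time_s: 6.65
tool_pos: [0.3222, -0.2056, 0.3843]
orientation: [-2.944, 0.9, -0.111]
ft_force: [0.2, -0.1, -0.2]
opening: 1.0
grasp_force: 0.0
```

```bash
python3 -c "
from h import *
s=r.get_state(); print(s['q'].round(4))
go(.6375,.136,.34,94)"
```

```text
[-0.5934 -0.1702 -0.3742  1.3154  0.0796 -3.1399]
t 6.65 pos [ 0.3222 -0.2056  0.3843] a -34.1 tilt [0.0869 0.0373] F [ 0.2 -0.1 -0.2] open 1.0 g 0.0
move [ 1.345 -9.088  1.684] yaw -21.349
```

>>> apply_moves:
  deltas:
    - {"delta_pos": [0, 0.5, 0], "yaw": 1.4, "hand": -1}
    - {"delta_pos": [0, 1.3, 0], "yaw": 2.8, "hand": -1}
    - {"delta_pos": [0, 2.1, 0], "yaw": 4.2, "hand": -1}
    - {"delta_pos": [0, 2.9, 0], "yaw": 5.6, "hand": -1}
    - {"delta_pos": [0, 3.7, 0], "yaw": 7, "hand": -1}
    - {"delta_pos": [0, 4.5, 0], "yaw": 8, "hand": -1}
    - {"delta_pos": [0, 5.2, 0], "yaw": 8, "hand": -1}
    - {"delta_pos": [0, 5.7, 0], "yaw": 8, "hand": -1}
    - {"delta_pos": [0, 5.7, 0], "yaw": 8, "hand": -1}
    - {"delta_pos": [0, 5.7, 0], "yaw": 8, "hand": -1}

```text
time_s: 7.65
tool_pos: [0.1639, -0.442, 0.3616]
orientation: [-2.305, 2.005, -0.063]
ft_force: [0.7, 0.9, 0.2]
opening: 1.002
grasp_force: 0.0
```

```bash
python3 -c "
from h import *
s=r.get_state(); print(s['q'].round(4))
go(.6375,.136,.34,94)"
```

```text
[-1.2403  0.0319 -0.2374  1.3091  0.0948 -2.9504]
t 7.65 pos [ 0.1639 -0.442   0.3616] a -81.97 tilt [0.0871 0.0378] F [0.7 0.9 0.2] open 1.002 g 0.0
move [-10.108 -10.886   1.693] yaw -29.328
```

>>> apply_moves:
  deltas:
    - {"delta_pos": [0, 0, 0], "yaw": -5, "hand": -1}
    - {"delta_pos": [0, 0, 0], "yaw": -5, "hand": -1}
    - {"delta_pos": [0, 0, 0], "yaw": -5, "hand": -1}

```text
time_s: 7.95
tool_pos: [0.2211, -0.4109, 0.3626]
orientation: [-2.663, 1.614, -0.052]
ft_force: [0.1, -1.1, 0.1]
opening: 0.999
grasp_force: 0.0
```

```bash
python3 -c "
from h import *
s=r.get_state(); print(s['q'].round(4))
go(.6375,.136,.34,94)"
```

```text
[-1.0878  0.0118 -0.2549  1.2897  0.0409 -3.1395]
t 7.95 pos [ 0.2211 -0.4109  0.3626] a -62.45 tilt [0.0429 0.0063] F [ 0.1 -1.1  0.1] open 0.999 g 0.0
move [ -5.851 -12.417   0.877] yaw -26.074
```

>>> apply_moves:
  deltas:
    - {"delta_pos": [0, 0.3, 0], "yaw": 1.4, "hand": -1}
    - {"delta_pos": [-0.3, 1.0, 0], "yaw": 2.8, "hand": -1}
    - {"delta_pos": [-0.6, 1.7, 0], "yaw": 3.8, "hand": -1}
    - {"delta_pos": [-0.87, 2.5, 0], "yaw": 3.8, "hand": -1}
    - {"delta_pos": [-0.87, 2.5, 0], "yaw": 3.8, "hand": -1}
    - {"delta_pos": [-0.87, 2.5, 0], "yaw": 3.8, "hand": -1}

```text
time_s: 8.55
tool_pos: [0.0895, -0.4301, 0.357]
orientation: [-2.284, 2.106, -0.043]
ft_force: [-0.0, 0.3, 1.2]
opening: 1.001
grasp_force: 0.0
```

>>> apply_moves:
  deltas:
    - {"delta_pos": [0, 0, 0], "yaw": -3, "hand": -1}
    - {"delta_pos": [0, 0, 0], "yaw": -3, "hand": -1}

```text
time_s: 8.75
tool_pos: [0.1373, -0.4151, 0.357]
orientation: [-2.542, 1.846, -0.018]
ft_force: [0.7, -0.8, 0.7]
opening: 1.001
grasp_force: 0.0
```

```bash
python3 -c "
from h import *
s=r.get_state(); print(s['q'].round(4))
go(.6375,.136,.34,94)"
```

```text
[-1.2533 -0.0399 -0.3178  1.2839  0.0069 -3.1385]
t 8.75 pos [ 0.1373 -0.4151  0.357 ] a -71.99 tilt [ 0.0094 -0.0063] F [ 0.7 -0.8  0.7] open 1.001 g 0.0
move [ -7.39  -12.92    0.363] yaw -27.664
```

>>> apply_moves:
  deltas:
    - {"delta_pos": [-7.39, -12.92, 0.36], "yaw": 2.33, "hand": -1}
    - {"delta_pos": [-7.39, -12.92, 0.36], "yaw": 2.33, "hand": -1}
    - {"delta_pos": [-7.39, -12.92, 0.36], "yaw": 2.33, "hand": -1}
    - {"delta_pos": [-7.39, -12.92, 0.36], "yaw": 2.33, "hand": -1}
    - {"delta_pos": [-7.39, -12.92, 0.36], "yaw": 2.33, "hand": -1}
    - {"delta_pos": [-7.39, -12.92, 0.36], "yaw": 2.33, "hand": -1}
    - {"delta_pos": [-7.39, -12.92, 0.36], "yaw": 2.33, "hand": -1}
    - {"delta_pos": [-7.39, -12.92, 0.36], "yaw": 2.33, "hand": -1}
    - {"delta_pos": [-7.39, -12.92, 0.36], "yaw": 2.33, "hand": -1}
    - {"delta_pos": [-7.39, -12.92, 0.36], "yaw": 2.33, "hand": -1}
    - {"delta_pos": [-7.39, -12.92, 0.36], "yaw": 2.33, "hand": -1}
    - {"delta_pos": [-7.39, -12.92, 0.36], "yaw": 2.33, "hand": -1}

```text
time_s: 9.95
tool_pos: [0.5346, 0.0274, 0.3443]
orientation: [-2.301, 2.134, -0.017]
ft_force: [1.4, -1.0, 0.3]
opening: 0.999
grasp_force: 0.0
```

```bash
python3 -c "
from h import *
s=r.get_state(); print(s['q'].round(4))
go(.6375,.136,.34,-86)"
```

```text
[ 0.0524  0.1464 -0.1479  1.2663 -0.0052 -1.5936]
t 9.95 pos [0.5346 0.0274 0.3443] a -85.69 tilt [ 0.0104 -0.0047] F [ 1.4 -1.   0.3] open 0.999 g 0.0
move [-2.012 -2.214  0.097] yaw 0.051
```

>>> apply_moves:
  deltas:
    - {"delta_pos": [-2.01, -2.21, 0.1], "yaw": 0.05, "hand": -1}
    - {"delta_pos": [-2.01, -2.21, 0.1], "yaw": 0.05, "hand": -1}
    - {"delta_pos": [-2.01, -2.21, 0.1], "yaw": 0.05, "hand": -1}
    - {"delta_pos": [-2.01, -2.21, 0.1], "yaw": 0.05, "hand": -1}
    - {"delta_pos": [-2.01, -2.21, 0.1], "yaw": 0.05, "hand": -1}
    - {"delta_pos": [-2.01, -2.21, 0.1], "yaw": 0.05, "hand": -1}

```text
time_s: 10.55
tool_pos: [0.636, 0.1323, 0.3396]
orientation: [-2.294, 2.143, -0.016]
ft_force: [0.8, 0.6, -0.1]
opening: 1.0
grasp_force: 0.0
```

Run:
```python
from h import *
import pickle
go(.6375,.136,.34,-86)
f=grab_frame("wrist"); s=r.get_state(); pickle.dump((f,s),open("radio.pkl","wb"))
cv2.imwrite("pics/radio.png",cv2.resize(f["color"],(800,600),interpolation=cv2.INTER_CUBIC)[:,:,::-1])
c=f["color"]; g=c.max(2).astype(int)
q=max(cv2.findContours((g<60).astype(np.uint8)[:260],cv2.RETR_EXTERNAL,cv2.CHAIN_APPROX_NONE)[0],key=cv2.contourArea)
P=ray(f,cv2.boxPoints(cv2.minAreaRect(q)),.082); print(cv2.minAreaRect(q),P.round(4))
```

```text
t 10.55 pos [0.636  0.1323 0.3396] a -86.11 tilt [ 0.0092 -0.0053] F [ 0.8  0.6 -0.1] open 1.0 g 0.0
move [-0.072 -0.036 -0.007] yaw -0.018
((250.0, 154.0), (76.0, 200.0), 0.0) [[0.6666 0.1753 0.082 ]
 [0.6711 0.0377 0.082 ]
 [0.6237 0.0346 0.082 ]
 [0.6107 0.1713 0.082 ]]
```

View pics/radio.png

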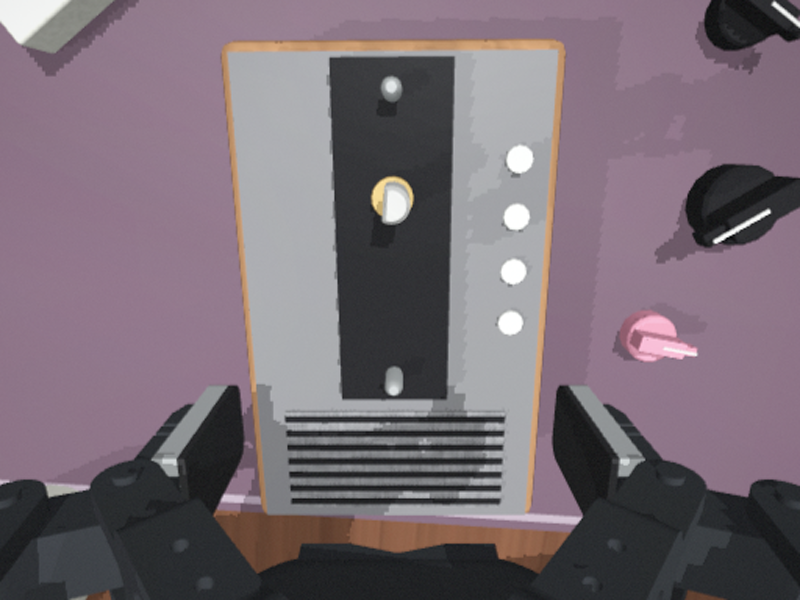

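The wrist view shows the pins at (392,88) and (394,380) of 800x600 and the shaft tip at (396,200). Its flat faces image left, which is about radio +x.

Run:
```python
from h import *
import pickle
f,s=pickle.load(open("radio.pkl","rb")); c=f["color"]; g=c.max(2).astype(int)
C=[c[44:74,236:266],c[110:150,232:272],c[228:262,236:270]]
cv2.imwrite("pics/rc.png",np.hstack([cv2.resize(i,(266,266),interpolation=cv2.INTER_NEAREST) for i in C])[:,:,::-1])
m=(g>95)
def blob(u0,u1,v0,v1,thr,z):
    w=np.zeros_like(g,np.uint8); w[v0:v1,u0:u1]=(g[v0:v1,u0:u1]>thr)
    q=max(cv2.findContours(w,cv2.RETR_EXTERNAL,cv2.CHAIN_APPROX_NONE)[0],key=cv2.contourArea)
    M=cv2.moments(q); ct=(M["m10"]/M["m00"],M["m01"]/M["m00"]); print(thr,np.round(ct,2),cv2.boundingRect(q),M["m00"],ray(f,ct,z)[0].round(4)); return q
for t in(80,120,160,200):
    blob(240,262,46,72,t,.099); blob(240,264,230,260,t,.099)
for P in([.65,.04,.099],[.65,.04,.082]): print(proj(f,P))
sat=c.max(2).astype(int)-c.min(2)
w=((g>150)&(sat<40)).astype(np.uint8); w[:110]=0;w[150:]=0;w[:,:230]=0;w[:,275:]=0
q=max(cv2.findContours(w,cv2.RETR_EXTERNAL,cv2.CHAIN_APPROX_NONE)[0],key=cv2.contourArea)
print(cv2.boundingRect(q)); print(["".join("#" if x else "." for x in row[236:268]) for row in w[112:148]])
K,e,A=cam(f);print(e)
```

```text
80 [250.16  56.08] (243, 48, 15, 17) 169.5 [0.6467 0.0391 0.099 ]
80 [251.7  243.57] (246, 234, 12, 20) 171.5 [0.6381 0.157  0.099 ]
120 [250.04  55.23] (244, 49, 13, 14) 121.5 [0.6468 0.0386 0.099 ]
120 [251.91 243.76] (247, 235, 11, 18) 149.5 [0.638  0.1571 0.099 ]
160 [250.24  54.13] (246, 50, 10, 10) 64.5 [0.6467 0.038  0.099 ]
160 [251.82 247.42] (248, 243, 9, 10) 58.5 [0.6379 0.1598 0.099 ]
200 [249.9   54.59] (247, 51, 7, 8) 33.5 [0.6469 0.0383 0.099 ]
200 [251.61 249.31] (249, 247, 6, 6) 19.0 [0.6379 0.1612 0.099 ]
[[244.42796394  57.40457207]]
[[245.40519351  60.24180131]]
(245, 116, 18, 26)
['................................', '................................', '................................', '................................', '...............##...............', '...........#########............', '...........###########..........', '..........#############.........', '..........##############........', '..........##############........', '..........###############.......', '..........###############.......', '..........################......', '..........################......', '.........#################......', '.........#################......', '.........#################......', '.........#################......', '.........##################.....', '.........##################.....', '.........##################.....', '.........##################.....', '.........#################......', '.........#################......', '.........################.......', '.........################.......', '.........###############........', '.........##############.........', '.........#############..........', '.........###########............', '................................', '................................', '................................', '................................', '................................', '................................']
[0.6412445  0.05997051 0.30814871]
```

View pics/rc.png

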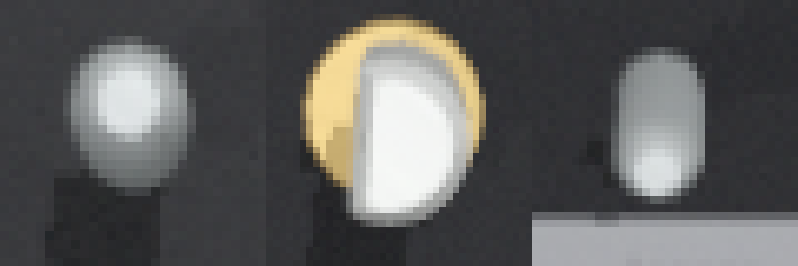

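Run:
```python
from h import *
import pickle
f,s=pickle.load(open("radio.pkl","rb")); c=f["color"]; b=c[:,:,2].astype(float)
for thr in(150,190,220):
    pts=[]
    for v in range(122,139):
        row=b[v,240:256]; k=np.argmax(row>thr); u=240+k-1+(thr-row[k-1])/(row[k]-row[k-1]); pts.append((u,v))
    P=ray(f,pts,.118); vx,vy,x0,y0=cv2.fitLine(P[:,:2].astype(np.float32),cv2.DIST_HUBER,0,.01,.01).ravel()
    if vy<0: vx,vy=-vx,-vy
    n=np.array([vy,-vx]); print(thr,"nose angle",np.degrees(np.arctan2(n[1],n[0])).round(2),"dist axis->flat",((np.array([x0,y0])-[.6439,.0799])@n).round(4), np.std((P[:,:2]-[x0,y0])@n).round(5))
go(.6077,-.238,.253,-85.3)
```

```text
150 nose angle 23.43 dist axis->flat 0.0037 0.00076
190 nose angle -0.53 dist axis->flat 0.0019 5e-05
220 nose angle 0.02 dist axis->flat 0.0014 4e-05
t 10.6 pos [0.6359 0.1316 0.3401] a -86.16 tilt [ 0.01   -0.0051] F [-0.3 -0.6 -0.7] open 1.0 g 0.0
move [7.327 1.075 1.774] yaw -0.143
```

>>> apply_moves:
  deltas:
    - {"delta_pos": [7.33, 1.08, 1.77], "yaw": -0.14, "hand": -1}
    - {"delta_pos": [7.33, 1.08, 1.77], "yaw": -0.14, "hand": -1}
    - {"delta_pos": [7.33, 1.08, 1.77], "yaw": -0.14, "hand": -1}
    - {"delta_pos": [7.33, 1.08, 1.77], "yaw": -0.14, "hand": -1}
    - {"delta_pos": [7.33, 1.08, 1.77], "yaw": -0.14, "hand": -1}
    - {"delta_pos": [7.33, 1.08, 1.77], "yaw": -0.14, "hand": -1}
    - {"delta_pos": [7.33, 1.08, 1.77], "yaw": -0.14, "hand": -1}
    - {"delta_pos": [7.33, 1.08, 1.77], "yaw": -0.14, "hand": -1}
    - {"delta_pos": [7.33, 1.08, 1.77], "yaw": -0.14, "hand": -1}
    - {"delta_pos": [7.33, 1.08, 1.77], "yaw": -0.14, "hand": -1}

```text
time_s: 11.6
tool_pos: [0.607, -0.2393, 0.2534]
orientation: [-2.304, 2.13, -0.017]
ft_force: [-0.1, 0.6, -0.4]
opening: 0.994
grasp_force: 0.0
```

Run:
```python
from h import *
import pickle
f=grab_frame("wrist"); s=r.get_state(); pickle.dump((f,s),open("plate.pkl","wb"))
cv2.imwrite("pics/plate.png",cv2.resize(f["color"],(640,480),interpolation=cv2.INTER_CUBIC)[:,:,::-1])
c=f["color"]; g=c.max(2).astype(int); sat=g-c.min(2)
w=((g>140)&(sat<30)).astype(np.uint8)
cs,h=cv2.findContours(w,cv2.RETR_CCOMP,cv2.CHAIN_APPROX_NONE)
for q,hh in zip(cs,h[0]):
    if cv2.contourArea(q)>40:
        M=cv2.moments(q); ct=(M["m10"]/M["m00"],M["m01"]/M["m00"]); P=ray(f,ct,.012)[0]
        print(np.round(ct,1),cv2.boundingRect(q),M["m00"],"hole" if hh[3]>=0 else "outer",P.round(4))
go(.6077,-.238,.253,-85.3)
```

```text
[107.6 295.5] (103, 293, 10, 6) 43.0 outer [ 0.7086 -0.1655  0.012 ]
[ 57.8 261.8] (0, 208, 130, 110) 8126.5 outer [ 0.742  -0.1894  0.012 ]
[255.1 111.4] (237, 106, 37, 12) 241.5 outer [ 0.6137 -0.3013  0.012 ]
[255.1 133.4] (0, 22, 512, 239) 26392.5 outer [ 0.6126 -0.2882  0.012 ]
[256.1 241.7] (249, 235, 16, 15) 152.5 hole [ 0.6062 -0.2157  0.012 ]
[256.1 190.7] (229, 157, 56, 70) 3621.5 hole [ 0.6091 -0.2515  0.012 ]
[256.4 119.2] (234, 96, 46, 47) 1629.5 hole [ 0.6125 -0.2968  0.012 ]
[256.6  46.1] (248, 37, 18, 20) 251.0 hole [ 0.6157 -0.338   0.012 ]
t 11.65 pos [ 0.6074 -0.2383  0.2537] a -85.4 tilt [ 0.0108 -0.0052] F [-0.1 -0.2 -0.9] open 1.002 g 0.0
move [-0.006 -0.005  0.014] yaw -0.017
```

View pics/plate.png

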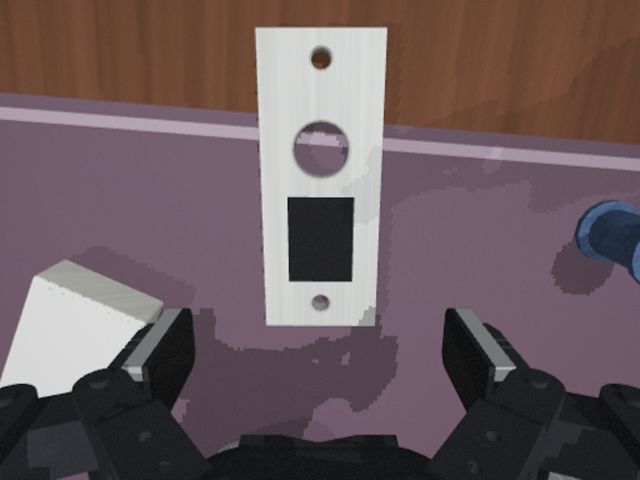

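Run:
```python
from h import *
go(.6094,-.2755,.170,-85.56)
```

```text
t 11.65 pos [ 0.6074 -0.2383  0.2537] a -85.4 tilt [ 0.0108 -0.0052] F [-0.1 -0.2 -0.9] open 1.002 g 0.0
move [0.734 0.038 1.678] yaw 0.026
```

>>> apply_moves:
  deltas:
    - {"delta_pos": [0.73, 0.04, 0.5], "yaw": 0.03, "hand": -1}
    - {"delta_pos": [0.73, 0.04, 1.2], "yaw": 0.03, "hand": -1}
    - {"delta_pos": [0.73, 0.04, 1.55], "yaw": 0.03, "hand": -1}
    - {"delta_pos": [0.73, 0.04, 1.68], "yaw": 0.03, "hand": -1}
    - {"delta_pos": [0.73, 0.04, 1.68], "yaw": 0.03, "hand": -1}
    - {"delta_pos": [0.73, 0.04, 1.68], "yaw": 0.03, "hand": 0.0}
    - {"delta_pos": [0.73, 0.04, 1.68], "yaw": 0.03, "hand": 0.0}
    - {"delta_pos": [0.73, 0.04, 1.68], "yaw": 0.03, "hand": 0.0}
    - {"delta_pos": [0.73, 0.04, 1.68], "yaw": 0.03, "hand": 1}
    - {"delta_pos": [0.73, 0.04, 1.68], "yaw": 0.03, "hand": 1}
    - {"delta_pos": [0.73, 0.04, 1.68], "yaw": 0.03, "hand": 1}
    - {"delta_pos": [0.73, 0.04, 1.68], "yaw": 0.03, "hand": 1}

```text
time_s: 12.85
tool_pos: [0.6107, -0.2753, 0.1713]
orientation: [-2.304, 2.13, -0.022]
ft_force: [-0.3, 1.7, 7.0]
opening: 0.685
grasp_force: 66.0
```

Run:
```python
from h import *
go(.6094,-.2755,.257,-85.56)
```

```text
t 12.85 pos [ 0.6107 -0.2753  0.1713] a -85.5 tilt [ 0.0131 -0.0062] F [-0.3  1.7  7. ] open 0.685 g 66.0
move [ 0.014  0.005 -1.714] yaw 0.01
```

>>> apply_moves:
  deltas:
    - {"delta_pos": [0, 0, -0.6], "yaw": 0, "hand": 1}
    - {"delta_pos": [0, 0, -1.4], "yaw": 0, "hand": 1}
    - {"delta_pos": [0, 0, -2.2], "yaw": 0, "hand": 1}
    - {"delta_pos": [0, 0, -3], "yaw": 0, "hand": 1}
    - {"delta_pos": [0, 0, -3.2], "yaw": 0, "hand": 1}
    - {"delta_pos": [0, 0, -3.2], "yaw": 0, "hand": 1}
    - {"delta_pos": [0, 0, -3.2], "yaw": 0, "hand": 1}

```text
time_s: 13.55
tool_pos: [0.6082, -0.2743, 0.3273]
orientation: [-2.305, 2.131, -0.014]
ft_force: [-0.5, 0.7, -2.5]
opening: 0.679
grasp_force: 65.5
```

Run:
```python
from h import *
import pickle
f=grab_frame("wrist"); s=r.get_state(); pickle.dump((f,s),open("held.pkl","wb"))
cv2.imwrite("pics/held.png",cv2.resize(f["color"],(640,480),interpolation=cv2.INTER_CUBIC)[:,:,::-1])
c=f["color"]; g=c.max(2).astype(int); sat=g-c.min(2)
go(.6094,-.2755,.257,-85.56)
zt=s["tool_pos"][2]-.1713+.012; T=R.from_rotvec(s["orientation"]).as_matrix()
w=((g>125)&(sat<30)).astype(np.uint8)
cs,h=cv2.findContours(w,cv2.RETR_CCOMP,cv2.CHAIN_APPROX_NONE)
for q,hh in zip(cs,h[0]):
    if cv2.contourArea(q)>40:
        M=cv2.moments(q); ct=(M["m10"]/M["m00"],M["m01"]/M["m00"]); P=ray(f,ct,zt)[0]
        print(np.round(ct,1),cv2.boundingRect(q),M["m00"],"hole" if hh[3]>=0 else "outer",P.round(4),"tool",(T.T@(P-s["tool_pos"])).round(4))
```

```text
t 13.6 pos [ 0.6081 -0.2743  0.3265] a -85.52 tilt [ 0.0067 -0.0039] F [-0.6  0.3 -2.1] open 0.682 g 65.5
move [ 0.02  -0.016  1.39 ] yaw 0.006
[404.5 373.7] (394, 360, 28, 24) 393.0 outer [ 0.5353 -0.2265  0.1672] tool [-0.0541  0.0699  0.1586]
[ 51.1 360.2] (45, 352, 12, 19) 57.0 outer [ 0.7001 -0.2203  0.1672] tool [-0.0473 -0.095   0.1597]
[350.2 281.8] (346, 278, 14, 11) 67.0 outer [ 0.568  -0.2724  0.1672] tool [-0.0057  0.0408  0.159 ]
[159.7 282.7] (153, 278, 11, 12) 64.0 outer [ 0.6496 -0.2653  0.1672] tool [-0.0064 -0.0411  0.1595]
[108.9 258.7] (64, 217, 96, 84) 4501.5 outer [ 0.6711 -0.275   0.1672] tool [ 0.0049 -0.0617  0.1597]
[254.1 189.7] (0, 84, 512, 273) 35393.0 outer [ 0.6123 -0.31    0.1672] tool [ 0.0353 -0.0004  0.1595]
[255.4 220.6] (221, 192, 68, 62) 2993.5 hole [ 0.6107 -0.2971  0.1672] tool [2.220e-02 1.000e-04 1.594e-01]
[254.3 119.5] (241, 107, 27, 26) 488.5 hole [ 0.6143 -0.3373  0.1672] tool [ 0.0626 -0.0003  0.1596]
```

View pics/held.png

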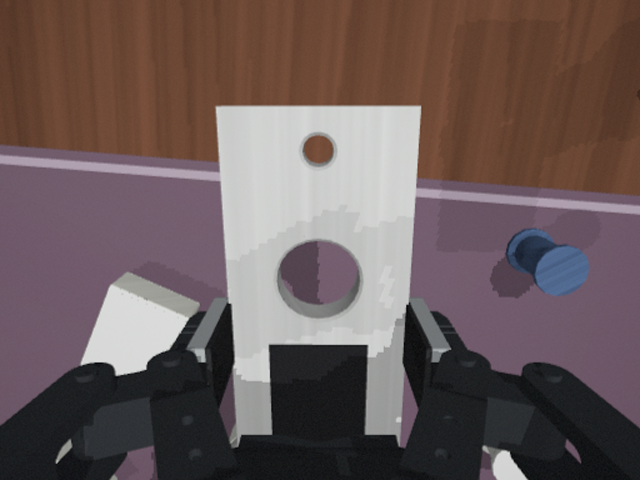

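Run:
```python
from h import *
go(.6407,.1014,.330,-85.8)
```

```text
t 13.6 pos [ 0.6081 -0.2743  0.3265] a -85.52 tilt [ 0.0067 -0.0039] F [-0.6  0.3 -2.1] open 0.682 g 65.5
move [-7.439 -1.238 -0.094] yaw 0.046
```

>>> apply_moves:
  deltas:
    - {"delta_pos": [-0.4, -0.07, -0.1], "yaw": 0.05, "hand": 1}
    - {"delta_pos": [-1.2, -0.2, -0.1], "yaw": 0.05, "hand": 1}
    - {"delta_pos": [-2.1, -0.35, -0.1], "yaw": 0.05, "hand": 1}
    - {"delta_pos": [-3.0, -0.5, -0.1], "yaw": 0.05, "hand": 1}
    - {"delta_pos": [-3.9, -0.65, -0.1], "yaw": 0.05, "hand": 1}
    - {"delta_pos": [-4.8, -0.8, -0.1], "yaw": 0.05, "hand": 1}
    - {"delta_pos": [-5.7, -0.95, -0.1], "yaw": 0.05, "hand": 1}
    - {"delta_pos": [-6.5, -1.08, -0.1], "yaw": 0.05, "hand": 1}
    - {"delta_pos": [-7.1, -1.18, -0.1], "yaw": 0.05, "hand": 1}
    - {"delta_pos": [-7.44, -1.24, -0.1], "yaw": 0.05, "hand": 1}
    - {"delta_pos": [-7.44, -1.24, -0.1], "yaw": 0.05, "hand": 1}
    - {"delta_pos": [-7.44, -1.24, -0.1], "yaw": 0.05, "hand": 1}

```text
time_s: 14.8
tool_pos: [0.641, 0.1009, 0.3308]
orientation: [-2.301, 2.138, -0.015]
ft_force: [-0.4, -0.5, -1.5]
opening: 0.681
grasp_force: 65.4
```

Run:
```python
from h import *
go(.6407,.1014,.2735,-85.8)
```

```text
t 14.8 pos [0.641  0.1009 0.3308] a -85.81 tilt [ 0.0076 -0.0063] F [-0.4 -0.5 -1.5] open 0.681 g 65.4
move [-0.018  0.014  1.147] yaw -0.002
```

>>> apply_moves:
  deltas:
    - {"delta_pos": [0, 0, 0.4], "yaw": 0, "hand": 1}
    - {"delta_pos": [0, 0, 0.8], "yaw": 0, "hand": 1}
    - {"delta_pos": [0, 0, 1.1], "yaw": 0, "hand": 1}
    - {"delta_pos": [0, 0, 1.1], "yaw": 0, "hand": 1}
    - {"delta_pos": [0, 0, 1.1], "yaw": 0, "hand": 1}

```text
time_s: 15.3
tool_pos: [0.6417, 0.0996, 0.2772]
orientation: [-2.298, 2.14, -0.016]
ft_force: [0.3, -0.3, -1.5]
opening: 0.679
grasp_force: 65.4
```

Run:
```python
from h import *
import pickle
f=grab_frame("wrist"); s=r.get_state(); pickle.dump((f,s),open("hover.pkl","wb"))
c=f["color"]; go(.6407,.1014,.2735,-85.8)
u=c[90:290,190:320]; cv2.imwrite("pics/hover.png",cv2.resize(u,None,fx=3,fy=3,interpolation=cv2.INTER_CUBIC)[:,:,::-1])
```

```text
t 15.35 pos [0.6419 0.1    0.278 ] a -85.9 tilt [ 0.0104 -0.0053] F [ 0.1  0.5 -1.9] open 0.682 g 65.4
move [-0.031  0.023  0.089] yaw -0.017
```

View pics/hover.png

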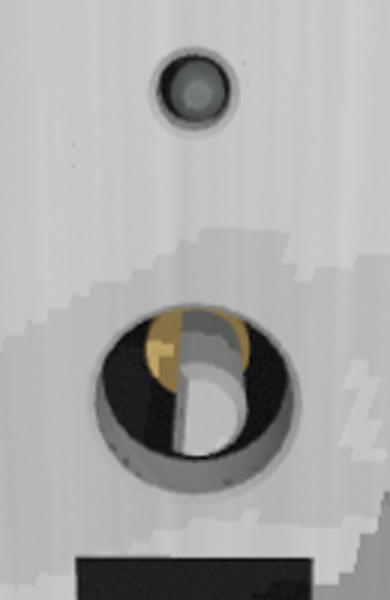

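Run:
```python
from h import *
import pickle
f,s=pickle.load(open("hover.pkl","rb")); c=f["color"]; g=c.max(2).astype(int)
zp=s["tool_pos"][2]-.1713+.012; T=R.from_rotvec(s["orientation"]).as_matrix()
w=np.zeros_like(g,np.uint8); w[100:140,235:275]=g[100:140,235:275]<150
q=max(cv2.findContours(w,cv2.RETR_EXTERNAL,cv2.CHAIN_APPROX_NONE)[0],key=cv2.contourArea); (u,v),rr=cv2.minEnclosingCircle(q)
e=cv2.fitEllipse(q); print("rim",u,v,rr,e)
sub=g[108:136,242:270]; print("\n".join(" ".join("%3d"%x for x in row[::1]) for row in sub[4:24,4:24]))
H=ray(f,e[0],zp)[0]; print(H.round(4), "expect diam px",9.6e-3/(.128/337))
# big hole outer rim ellipse fit from edge threshold
w=np.zeros_like(g,np.uint8); w[185:262,215:295]=g[185:262,215:295]<165
```

```text
rim 254.2561798095703 119.34098815917969 13.73271656036377 ((254.33399963378906, 119.39688873291016), (24.73409080505371, 26.74702262878418), 2.7008039951324463)
 22  23  24  30  53  74  84  86  87  86  86  85  83  82  80  64  41  56 119 149
 22  22  25  47  76  86  88  89  91  91  89  90  87  85  85  83  59  28  76 140
 22  24  38  73  84  88  92  94  97  96  95  94  92  89  88  87  80  35  36  98
 22  28  55  83  85  89  96  96  99  99 101  99  97  96  93  89  85  63  20  65
 22  39  70  82  86  92  95 100 105 106 108 105 102 100  97  93  89  82  32  42
 32  54  80  84  89  94 100 108 116 118 121 116 109 104 101  94  91  83  49  30
 31  66  80  85  91  96 110 121 123 122 121 122 121 111 102  99  94  87  57  27
 33  69  80  86  91 100 120 120 121 119 122 123 124 120 109  99  97  89  70  24
 35  75  81  86  92 107 119 119 120 121 119 122 121 122 115 102  98  92  80  28
 40  76  81  85  93 113 120 120 118 119 119 121 120 120 111 100  97  93  81  34
 35  70  78  82  89 109 121 119 119 118 120 120 120 122 109  98  93  87  76  41
 29  60  76  79  87 105 121 121 120 118 119 120 119 116 101  94  90  86  60  53
 23  46  75  75  81  91 121 123 121 119 120 119 116 106  96  92  85  80  47  65
 24  34  66  74  78  88 111 113 118 119 116 115 107  92  91  87  82  70  50  87
 44  26  45  69  77  84  87  88  97 106 102 101  89  88  87  82  72  57  79 111
 88  57  30  53  72  77  81  82  84  85  87  87  86  85  83  72  54  71  97 140
119 100  60  34  52  67  71  75  78  81  84  82  81  76  75  59  71  91 125 163
118 117 101  82  73  62  58  70  68  73  69  80  78  79  84  86  96 121 157 174
142 119 120 120 120 105  83  85  78  84  82  91  98 113 111 107 127 159 175 175
178 142 131 126 122 121 121 121 121 120 119 118 112 111 124 135 158 175 175 182
[0.6475 0.0363 0.1187] expect diam px 25.274999999999995
```

Run:
```python
from h import *
import pickle
f,s=pickle.load(open("hover.pkl","rb")); T=R.from_rotvec(s["orientation"]).as_matrix()
H=ray(f,(254.33,119.4),s["tool_pos"][2]-.1593)[0]; P=ray(f,(255.8,121.5),.099)[0]
print(H,P,"pin minus hole in tool mm",(T.T@(P-H)*1e3).round(2), "axis tilt over 14mm adds", (T[:,2]*.0197*1e3).round(2))
b=f["color"][:,:,2].astype(float)
print("\n".join(" ".join("%3d"%x for x in row) for row in b[205:246:2,240:278:1]))
```

```text
[0.64745685 0.03633243 0.11865824] [0.64681865 0.03855351 0.099     ] pin minus hole in tool mm [-2.38  0.68 19.64] axis tilt over 14mm adds [  0.21  -0.1  -19.7 ]
102 100 102 101 101 100 101  96  68  75 110 115 118 119 120 119 118 120 120 119 120 119 120 117 119 118  99  90  89  87  72  69  64  30  20  18  24  24
100  99 100  99  99  99  99  94  67  76 115 116 117 119 121 120 119 120 119 121 119 120 119 118 119 118 118 118 113  95  75  67  64  32  21  24  17  21
102 101  99  68  70  71  68  70  69  88 115 116 118 120 122 120 119 121 121 120 121 120 118 119 118 119 118 117 116 110  87  67  64  11  22  15  16  20
102 102  98  68  68  70  69  70  70  92 130 133 143 148 154 152 152 151 145 141 139 129 121 119 118 119 118 116 118 115 107  66  47  21  19  22  19  21
 67 102  97  68  70  66  68  68  74 102 136 155 154 158 159 160 161 160 159 159 160 159 159 158 145 129 121 118 118 114 108  48  22  22  21  22  18  22
 37  60  84  67  70  69  69  69  74 100 119 134 151 159 159 159 162 161 161 162 162 160 161 162 162 162 159 143 124 114 107  49  22  24  21  20  23  25
 20  25  27  52  66  69 
[... 1555 characters left out ...]
 183 184 185 184 185 185 186 191 195 191 175 129 107  43  18  21  24  26  45  72  92 101  98
 33  22  21  23  23  19  27  57 111 115 127 173 185 185 184 184 184 182 184 184 183 179 179 141 104  60  21  21  23  25  44  67  85 105 104 101  99  98
116 105  93  81  62  39  24  23  22  28  48  99 136 150 166 177 175 173 151 118  54  55  20  22  32  47  72  83  89 110 108 105 105 104 101 100  99  97
117 119 118 120 121 121 120 109 106  92  85  83  72  71  57  60  73  74  73  79  88  87  92 113 112 111 111 110 107 107 105 104 104 101 102  99  95  95
117 116 118 119 120 119 121 121 121 124 121 122 120 120 120 119 118 118 117 116 115 114 114 113 112 110 109 110 108 107 105 104 103 101  96  93  97  96
```

>>> apply_moves:
  deltas:
    - {"delta_pos": [-0.046, 0.013, 0], "yaw": 0, "hand": 1}
    - {"delta_pos": [-0.046, 0.013, 0.0], "yaw": 0, "hand": 1}
    - {"delta_pos": [-0.047, 0.014, 0.06], "yaw": 0, "hand": 1}
    - {"delta_pos": [-0.047, 0.014, 0.12], "yaw": 0, "hand": 1}
    - {"delta_pos": [-0.047, 0.015, 0.18], "yaw": 0, "hand": 1}
    - {"delta_pos": [-0.047, 0.015, 0.2], "yaw": 0, "hand": 1}
    - {"delta_pos": [-0.047, 0.015, 0.2], "yaw": 0, "hand": 1}

```text
time_s: 16.05
tool_pos: [0.6409, 0.1029, 0.2674]
orientation: [-2.299, 2.138, -0.018]
ft_force: [-0.2, -2.8, 0.8]
opening: 0.682
grasp_force: 65.8
```

Run:
```python
from h import *
import pickle
f=grab_frame("wrist"); s=r.get_state(); pickle.dump((f,s),open("hover2.pkl","wb"))
c=f["color"]; go(.6407,.1014,.2535,-85.8)
g=c.max(2).astype(int); print("\n".join(" ".join("%3d"%x for x in row) for row in g[100:144:2,236:276:2]))
```

```text
t 16.1 pos [0.6409 0.1029 0.2674] a -85.84 tilt [ 0.0101 -0.006 ] F [-1.  -2.8  1.2] open 0.68 g 65.8
move [0.028 0.009 0.278] yaw -0.007
196 196 197 200 202 199 196 194 193 193 195 195 193 194 195 195 196 195 196 198
197 196 199 201 201 198 196 193 193 193 196 196 193 193 195 195 196 194 196 198
196 196 197 200 201 199 196 194 192 187 192 195 193 194 195 195 195 194 196 198
196 196 198 200 201 197 181 162 144 144 145 147 174 191 195 196 196 194 197 197
197 197 197 200 194 159 146 131 112 105 116 133 140 145 187 196 192 195 196 197
196 195 197 194 158 139  82  91 102 110 112 103  99 120 147 190 195 194 196 198
196 195 197 166 141  79  83  95 118 119 120 134 101  93 123 150 196 195 196 198
196 195 191 160  36  75  86 109 116 117 122 134 106  93  82 150 172 193 193 198
196 195 172 153  24  72  82 106 117 115 123 133 104  90  72  96 157 193 185 198
196 194 169 122  21  61  74  88 132 135 128 124  92  84  40  74 156 194 196 198
196 193 171 100  24  29  69  83  92 138 125  99  84  72  20  75 159 191 196 198
196 193 174 127  40  25  35  68  78  85  86  86  72  26  25  96 160 194 197 198
195 193 176 153  82  25  20  21  51  62  63  40  18  20  24 122 166 195 197 198
195 195 186 177 112  40  20  21  25  23  26  19  24  22  80 157 173 195 197 197
195 195 194 180 156 114  74  22  24  25  23  20  30  69 123 169 192 194 196 197
196 196 197 191 183 148 118 119  81  73  80  91 109 123 173 179 196 193 196 197
196 195 196 200 192 181 167 136 123 115 124 126 157 172 178 195 195 191 196 197
194 194 197 199 200 192 182 177 178 179 179 177 178 185 194 195 194 193 196 197
194 195 197 199 200 198 195 189 184 184 187 189 192 192 195 195 195 193 196 198
195 194 198 198 201 198 193 191 190 193 193 194 193 193 195 195 195 194 195 197
195 194 197 199 200 197 195 192 191 193 193 194 192 193 193 195 195 194 196 196
193 194 197 199 200 198 195 191 191 193 194 193 192 193 194 195 195 193 196 197
```

>>> apply_moves:
  deltas:
    - {"delta_pos": [0.013, 0.003, 0], "yaw": 0, "hand": 1}
    - {"delta_pos": [0.013, 0.004, 0.06], "yaw": 0, "hand": 1}
    - {"delta_pos": [0.013, 0.004, 0.12], "yaw": 0, "hand": 1}
    - {"delta_pos": [0.013, 0.005, 0.18], "yaw": 0, "hand": 1}
    - {"delta_pos": [0.013, 0.005, 0.22], "yaw": 0, "hand": 1}
    - {"delta_pos": [0.013, 0.005, 0.22], "yaw": 0, "hand": 1}

```text
time_s: 16.7
tool_pos: [0.6408, 0.1022, 0.2555]
orientation: [-2.299, 2.138, -0.017]
ft_force: [2.0, -4.5, -3.6]
opening: 0.681
grasp_force: 65.2
```

Run:
```python
from h import *
go(.6407,.1014,.2533,-85.8)
```

```text
t 16.7 pos [0.6408 0.1022 0.2555] a -85.84 tilt [ 0.0094 -0.0059] F [ 2.  -4.5 -3.6] open 0.681 g 65.2
move [0.016 0.004 0.044] yaw -0.007
```

>>> apply_moves:
  deltas:
    - {"delta_pos": [0.006, 0, 0.02], "yaw": 0, "hand": 1}
    - {"delta_pos": [0.006, 0, 0.04], "yaw": 0, "hand": 1}
    - {"delta_pos": [0.006, 0, 0.06], "yaw": 0, "hand": 1}
    - {"delta_pos": [0.006, 0, 0.06], "yaw": 0, "hand": 1}

```text
time_s: 17.1
tool_pos: [0.6408, 0.1022, 0.2533]
orientation: [-2.299, 2.137, -0.017]
ft_force: [0.3, -3.5, -0.2]
opening: 0.68
grasp_force: 65.7
```

Run:
```python
from h import *
go(.6407,.1014,.2533,-85.8)
```

```text
t 17.1 pos [0.6408 0.1022 0.2533] a -85.82 tilt [ 0.01   -0.0053] F [ 0.3 -3.5 -0.2] open 0.68 g 65.7
move [0.015 0.004 0.001] yaw -0.004
```

>>> apply_moves:
  deltas:
    - {"delta_pos": [0, 0, 0.02], "yaw": 0, "hand": 1}
    - {"delta_pos": [0, 0, 0.02], "yaw": 0, "hand": 1}

```text
time_s: 17.3
tool_pos: [0.6407, 0.1021, 0.2533]
orientation: [-2.298, 2.137, -0.018]
ft_force: [-2.1, -4.2, 6.6]
opening: 0.681
grasp_force: 66.3
```

Run:
```python
from h import *
go(.6407,.1014,.2533,-85.8)
```

```text
t 17.3 pos [0.6407 0.1021 0.2533] a -85.82 tilt [ 0.0107 -0.0052] F [-2.1 -4.2  6.6] open 0.681 g 66.3
move [0.015 0.001 0.   ] yaw -0.004
```

>>> apply_moves:
  deltas:
    - {"delta_pos": [0, 0, 0], "yaw": 0, "hand": 0}
    - {"delta_pos": [0, 0, 0], "yaw": 0, "hand": -1}
    - {"delta_pos": [0, 0, 0], "yaw": 0, "hand": -1}
    - {"delta_pos": [0, 0, 0], "yaw": 0, "hand": -1}
    - {"delta_pos": [0, 0, -0.1], "yaw": 0, "hand": -1}
    - {"delta_pos": [0, 0, -0.5], "yaw": 0, "hand": -1}
    - {"delta_pos": [0, 0, -1.2], "yaw": 0, "hand": -1}
    - {"delta_pos": [0, 0, -1.8], "yaw": 0, "hand": -1}
    - {"delta_pos": [0, 0, -1.8], "yaw": 0, "hand": -1}
    - {"delta_pos": [0, 0, -1.8], "yaw": 0, "hand": -1}

```text
time_s: 18.3
tool_pos: [0.6401, 0.1028, 0.3432]
orientation: [-2.298, 2.136, -0.018]
ft_force: [-0.0, 0.1, -0.7]
opening: 0.999
grasp_force: 0.0
```

Run:
```python
from h import *
import pickle
f=grab_frame("wrist"); s=r.get_state(); pickle.dump((f,s),open("placed.pkl","wb"))
c=f["color"]; go(.44,.07,.34,-85.8)
cv2.imwrite("pics/placed.png",cv2.resize(c,(640,480),interpolation=cv2.INTER_CUBIC)[:,:,::-1])
```

```text
t 18.35 pos [0.6399 0.1027 0.3419] a -85.81 tilt [ 0.0095 -0.005 ] F [-0.5  0.1 -0.4] open 1.0 g 0.0
move [3.610e-01 4.035e+00 3.000e-03] yaw -0.002
```

View pics/placed.png

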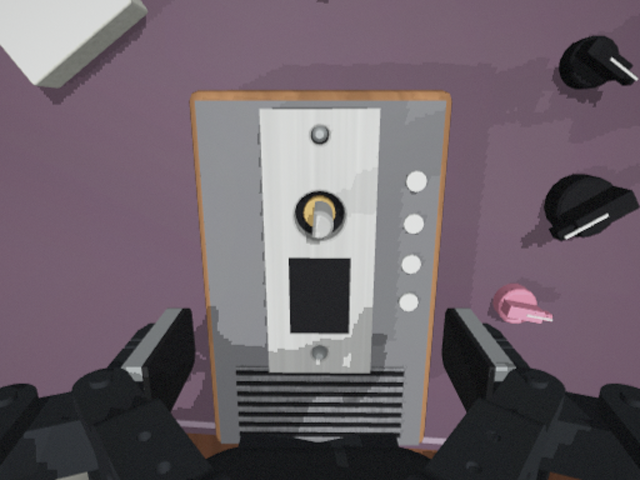

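The plate is seated: both pins at (320,133) and (319,353) and the shaft at (320,215) all come through their holes. The big knob is at (590,207), with the white line on its nose pointing lower left.

Run:
```python
from h import *
go(.474,.098,.27,-135)
```

```text
t 18.35 pos [0.6399 0.1027 0.3419] a -85.81 tilt [ 0.0095 -0.005 ] F [-0.5  0.1 -0.4] open 1.0 g 0.0
move [-0.156  3.328  1.406] yaw 8.198
```

>>> apply_moves:
  deltas:
    - {"delta_pos": [-0.04, 0.8, 0.0], "yaw": 1.4, "hand": -1}
    - {"delta_pos": [-0.08, 1.7, 0.2], "yaw": 2.8, "hand": -1}
    - {"delta_pos": [-0.12, 2.6, 0.6], "yaw": 4.2, "hand": -1}
    - {"delta_pos": [-0.16, 3.33, 1.1], "yaw": 5.6, "hand": -1}
    - {"delta_pos": [-0.16, 3.33, 1.4], "yaw": 7.0, "hand": -1}
    - {"delta_pos": [-0.16, 3.33, 1.4], "yaw": 8.2, "hand": -1}
    - {"delta_pos": [-0.16, 3.33, 1.4], "yaw": 8.2, "hand": -1}
    - {"delta_pos": [-0.16, 3.33, 1.4], "yaw": 8.2, "hand": -1}

```text
time_s: 19.15
tool_pos: [0.4739, 0.0981, 0.27]
orientation: [-1.204, 2.895, -0.013]
ft_force: [0.1, 0.1, -0.1]
opening: 1.003
grasp_force: 0.0
```

Run:
```python
from h import *
import pickle
f=grab_frame("wrist"); s=r.get_state(); pickle.dump((f,s),open("knob.pkl","wb"))
c=f["color"]; go(.474,.098,.27,-135)
cv2.imwrite("pics/knob.png",cv2.resize(c,(800,600),interpolation=cv2.INTER_CUBIC)[:,:,::-1])
```

```text
t 19.2 pos [0.4741 0.0981 0.2703] a -134.88 tilt [ 0.0092 -0.0052] F [-0.1 -0.2 -0.4] open 1.0 g 0.0
move [0.003 0.    0.006] yaw 0.021
```

View pics/knob.png

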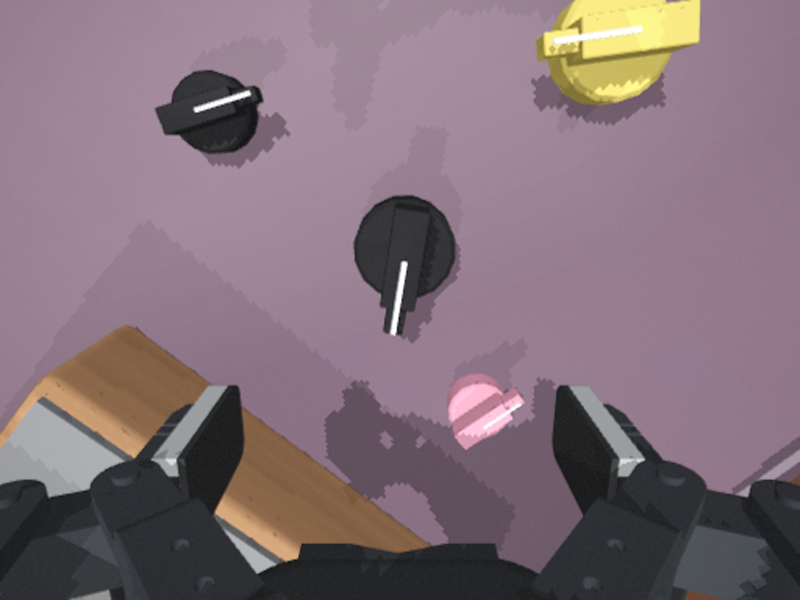

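Run:
```python
from h import *
import pickle
f,s=pickle.load(open("knob.pkl","rb")); c=f["color"]; g=c.max(2).astype(int)
T=R.from_rotvec(s["orientation"]).as_matrix(); tl=lambda P:((P-s["tool_pos"])@T*1e3).round(2)
w=np.zeros_like(g,np.uint8); w[160:220,240:270]=g[160:220,240:270]>130; w[:, :]*=1
n,l,st,ct=cv2.connectedComponentsWithStats(w); 
sat=g-c.min(2); w=((g>140)&(sat<25)).astype(np.uint8); w[:160]=0;w[220:]=0;w[:,:235]=0;w[:,275:]=0
ys,xs=np.nonzero(w); P=ray(f,np.c_[xs,ys],.04); vx,vy,x0,y0=cv2.fitLine(P[:,:2].astype(np.float32),cv2.DIST_L2,0,.01,.01).ravel()
n=np.array([vx,vy]); n*=np.sign(n@[1,1]); t=(P[:,:2]-[x0,y0])@n
print("nose ang",np.degrees(np.arctan2(n[1],n[0])).round(2),"line mid",x0,y0,"from/to",t.min().round(4),t.max().round(4), "mid tool",tl(np.array([x0,y0,.04])),"rows",ys.min(),ys.max())
# dark skirt
w=(g<75).astype(np.uint8); w[:110]=0;w[222:]=0;w[:,:215]=0;w[:,305:]=0
q=max(cv2.findContours(w,cv2.RETR_EXTERNAL,cv2.CHAIN_APPROX_NONE)[0],key=cv2.contourArea).reshape(-1,2)
print("bbox",cv2.boundingRect(q))
for lo,hi in((120,150),(120,178)):
  for z in(0,.01,.02):
    Q=ray(f,q[(q[:,1]>=lo)&(q[:,1]<hi)],z)[:,:2]; A=np.c_[2*Q,np.ones(len(Q))]; sol=np.linalg.lstsq(A,(Q**2).sum(1),rcond=None)[0]
    print(lo,hi,z,"centre",sol[:2].round(4),"R",np.sqrt(sol[2]+sol[:2]@sol[:2]).round(4),"along nose from line mid",((sol[:2]-[x0,y0])@n).round(4),"perp",((sol[:2]-[x0,y0])@[-n[1],n[0]]).round(4))
print("bar far end", ((ray(f,(265.3,132),.04)[0][:2]-[x0,y0])@n).round(4))
b=c.mean(2); print("\n".join(" ".join("%3d"%x for x in row) for row in b[122:150:2,236:290:2]))
```

```text
nose ang 28.55 line mid 0.4687091 0.08561871 from/to -0.0165 0.0138 mid tool [ 13.31  -2.63 230.31] rows 167 214
bbox (227, 125, 64, 89)
120 150 0 centre [0.4549 0.0783] R 0.0217 along nose from line mid -0.0156 perp 0.0001
120 150 0.01 centre [0.4536 0.0769] R 0.0208 along nose from line mid -0.0174 perp -0.0004
120 150 0.02 centre [0.4523 0.0756] R 0.0199 along nose from line mid -0.0192 perp -0.001
120 178 0 centre [0.4537 0.0772] R 0.0207 along nose from line mid -0.0172 perp -0.0003
120 178 0.01 centre [0.4525 0.0759] R 0.0198 along nose from line mid -0.0189 perp -0.0008
120 178 0.02 centre [0.4512 0.0746] R 0.0189 along nose from line mid -0.0206 perp -0.0014
bar far end -0.0375
150 147 141 142 141 142 141 142 141 140 140 141 141 141 141 141 140 141 139 139 139 140 138 140 139 139 139
150 141 140 140 141 140 141 139 133 128 129 128 124 124 126 140 139 141 139 140 139 140 140 139 139 139 138
141 140 142 141 140 138 120  75  32  31  33  34  31  34  32  38 103 134 139 140 140 138 139 139 139 138 139
141 141 140 139 116  32  32  46  45  44  48  49  48  49  46  46  35  34  63 124 1
[... 406 characters left out ...]
  56  57  54  51  45  39  52  48  48  47 132 137 137
 49  47  56  57  56  56  56  54  46  54  55  56  54  57  56  56  57  56  53  52  39  51  45  46  62 138 137
 51  56  56  57  56  57  58  55  51  56  57  57  57  56  55  56  54  54  57  47  41  44  52  47  44 127 137
 57  54  56  55  55  57  57  54  53  57  56  55  55  57  57  57  55  55  55  45  39  50  55  52  48  66 136
 56  55  58  54  56  56  56  52  54  56  57  56  58  55  57  59  56  55  53  38  37  50  53  56  50  48 129
 56  56  56  55  56  57  58  47  57  56  56  57  57  55  56  57  56  54  55  37  42  40  49  55  55  45  95
 56  57  56  56  58  56  56  39  56  55  55  56  57  55  53  56  55  55  54  34  40  41  42  54  57  49  45
```

Run:
```python
from h import *
go(.4539,.0791,.197,-151.45)
```

```text
t 19.2 pos [0.4741 0.0981 0.2703] a -134.88 tilt [ 0.0092 -0.0052] F [-0.1 -0.2 -0.4] open 1.0 g 0.0
move [0.559 0.033 1.464] yaw 2.762
```

>>> apply_moves:
  deltas:
    - {"delta_pos": [0.3, 0.02, 0.2], "yaw": 1.4, "hand": -1}
    - {"delta_pos": [0.56, 0.03, 0.5], "yaw": 2.76, "hand": -1}
    - {"delta_pos": [0.56, 0.03, 1.0], "yaw": 2.76, "hand": -1}
    - {"delta_pos": [0.56, 0.03, 1.3], "yaw": 2.76, "hand": -1}
    - {"delta_pos": [0.56, 0.03, 1.46], "yaw": 2.76, "hand": -1}
    - {"delta_pos": [0.56, 0.03, 1.46], "yaw": 2.76, "hand": -1}
    - {"delta_pos": [0.56, 0.03, 1.46], "yaw": 2.76, "hand": 0}

```text
time_s: 19.9
tool_pos: [0.4543, 0.0791, 0.198]
orientation: [-0.77, 3.037, -0.012]
ft_force: [0.7, 0.1, -0.2]
opening: 0.854
grasp_force: 0.0
```

>>> apply_moves:
  deltas:
    - {"delta_pos": [0, 0, 0], "yaw": 0, "hand": 0.5}
    - {"delta_pos": [0, 0, 0], "yaw": 0, "hand": 0.5}
    - {"delta_pos": [0, 0, 0], "yaw": 0, "hand": 0.5}
    - {"delta_pos": [0, 0, 0], "yaw": 0, "hand": 1}
    - {"delta_pos": [0, 0, 0], "yaw": 0, "hand": 1}
    - {"delta_pos": [0, 0, 0], "yaw": 0, "hand": 1}
    - {"delta_pos": [0, 0, 0], "yaw": 0, "hand": 1}

```text
time_s: 20.6
tool_pos: [0.4541, 0.0791, 0.198]
orientation: [-0.769, 3.036, -0.012]
ft_force: [-0.6, -0.4, 5.7]
opening: 0.146
grasp_force: 60.6
```

Run:
```python
from h import *
go(.4539,.0791,.197,-151.45)
```

```text
t 20.6 pos [0.4541 0.0791 0.198 ] a -151.58 tilt [ 0.0108 -0.005 ] F [-0.6 -0.4  5.7] open 0.146 g 60.6
move [0.003 0.003 0.021] yaw -0.021
```

>>> apply_moves:
  deltas:
    - {"delta_pos": [0, 0, -0.5], "yaw": 0, "hand": 1}
    - {"delta_pos": [0, 0, -1.3], "yaw": 0, "hand": 1}
    - {"delta_pos": [0, 0, -2.1], "yaw": 1.2, "hand": 1}
    - {"delta_pos": [0, 0, -2.7], "yaw": 2.4, "hand": 1}
    - {"delta_pos": [0, 0, -3.0], "yaw": 3.6, "hand": 1}
    - {"delta_pos": [0, 0, -3.0], "yaw": 4.78, "hand": 1}
    - {"delta_pos": [0, 0, -3.0], "yaw": 4.78, "hand": 1}
    - {"delta_pos": [0, 0, -3.0], "yaw": 4.78, "hand": 1}

```text
time_s: 21.4
tool_pos: [0.4522, 0.0797, 0.3468]
orientation: [0.003, 3.133, -0.009]
ft_force: [1.2, -1.3, -0.6]
opening: 0.141
grasp_force: 59.7
```

Run:
```python
from h import *
import pickle
f=grab_frame("wrist"); s=r.get_state(); pickle.dump((f,s),open("kheld.pkl","wb"))
go(.6439-.0016,.0802+.0008,.348,-180.3)
c=f["color"]; g=c.max(2).astype(int); T=R.from_rotvec(s["orientation"]).as_matrix()
z0=s["tool_pos"][2]-.198
w=(g<75).astype(np.uint8); w[:,:190]=0; w[:,325:]=0
q=np.vstack([k for k in cv2.findContours(w,cv2.RETR_EXTERNAL,cv2.CHAIN_APPROX_NONE)[0] if cv2.contourArea(k)>300]).reshape(-1,2)
top=q[:,1].min(); print("top row",top,"z0",z0.round(4))
ex=[(top+d,q[(q[:,1]==top+d)][:,0].min(),q[(q[:,1]==top+d)][:,0].max()) for d in range(0,60,6)]; print([tuple(int(i) for i in e) for e in ex])
for hi in(15,25):
    Q=q[(q[:,1]<top+hi)]
    for z in(z0,z0+.02):
        P=ray(f,Q,z)[:,:2]; A=np.c_[2*P,np.ones(len(P))]; so=np.linalg.lstsq(A,(P**2).sum(1),rcond=None)[0]
        C=np.r_[so[:2],z]; print(hi,"centre",so[:2].round(4),"R",np.sqrt(so[2]+so[:2]@so[:2]).round(4),"tool",(T.T@(C-s["tool_pos"])).round(4))
cv2.imwrite("pics/kheld.png",cv2.resize(c[60:,100:412],None,fx=2,fy=1.85)[:,:,::-1])
```

```text
t 21.45 pos [0.4522 0.0797 0.3467] a 179.88 tilt [ 0.0084 -0.0055] F [ 0.   0.3 -1.4] open 0.141 g 59.7
move [-3.803  0.033  0.006] yaw 0.031
top row 191 z0 0.1487
[(191, 252, 259), (197, 234, 276), (203, 225, 285), (209, 221, 289), (215, 217, 293), (221, 215, 294), (227, 213, 296), (233, 212, 297), (239, 211, 298), (245, 210, 299)]
15 centre [0.4532 0.0778] R 0.0216 tool [ 0.0006 -0.0009  0.198 ]
15 centre [0.4445 0.0779] R 0.019 tool [ 0.0091 -0.0009  0.1779]
25 centre [0.4529 0.0777] R 0.0213 tool [ 0.0009 -0.0009  0.198 ]
25 centre [0.4442 0.0779] R 0.0187 tool [ 0.0094 -0.0009  0.1779]
```

View pics/kheld.png

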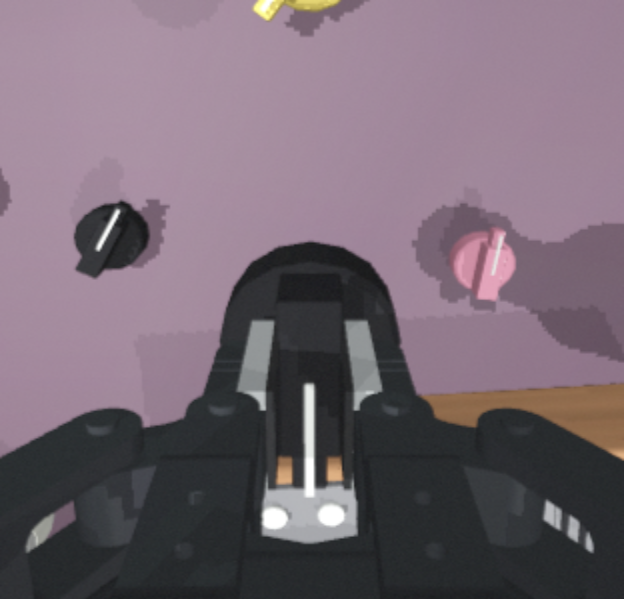

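The held-knob view shows the knob gripped square on its bar, with the skirt centred at about (255,225) of the frame. The white nose line points straight back along the tool.

Run:
```python
from h import *
go(.6430,.0821,.345,179.7)
```

```text
t 21.45 pos [0.4522 0.0797 0.3467] a 179.88 tilt [ 0.0084 -0.0055] F [ 0.   0.3 -1.4] open 0.141 g 59.7
move [-3.816  0.056  0.066] yaw 0.031
```

>>> apply_moves:
  deltas:
    - {"delta_pos": [-0.5, 0.01, 0], "yaw": 0.03, "hand": 1}
    - {"delta_pos": [-1.3, 0.02, 0], "yaw": 0.03, "hand": 1}
    - {"delta_pos": [-2.1, 0.03, 0], "yaw": 0.03, "hand": 1}
    - {"delta_pos": [-2.9, 0.04, 0], "yaw": 0.03, "hand": 1}
    - {"delta_pos": [-3.5, 0.05, 0], "yaw": 0.03, "hand": 1}
    - {"delta_pos": [-3.82, 0.056, 0.06], "yaw": 0.03, "hand": 1}
    - {"delta_pos": [-3.82, 0.056, 0.06], "yaw": 0.03, "hand": 1}
    - {"delta_pos": [-3.82, 0.056, 0.06], "yaw": 0.03, "hand": 1}

```text
time_s: 22.25
tool_pos: [0.6431, 0.0817, 0.3451]
orientation: [0.011, 3.134, -0.009]
ft_force: [-0.4, 0.3, -1.0]
opening: 0.145
grasp_force: 59.7
```

Run:
```python
from h import *
import pickle
go(.6430,.0821,.320,179.7)
F={n:grab_frame(n) for n in("side","top")}; s=r.get_state(); pickle.dump((F,s),open("khov.pkl","wb"))
T=R.from_rotvec(s["orientation"]).as_matrix(); kc=s["tool_pos"]+T@[.0007,-.0004,.198]; print("knob centre est",kc.round(4))
for n,f in F.items():
    c=f["color"]; g=c.max(2); sh=np.array([.6440,.0806,.118]); print(n,"shaft tip exp",proj(f,sh).round(1),"knob bot exp",proj(f,kc).round(1))
    u,v=proj(f,sh)[0].round().astype(int)
    print("\n".join(" ".join("%3d"%x for x in row) for row in g[v-16:v+8,u-16:u+17]))
```

```text
t 22.25 pos [0.6431 0.0817 0.3451] a 179.61 tilt [ 0.0072 -0.0055] F [-0.4  0.3 -1. ] open 0.145 g 59.7
move [0.006 0.012 0.502] yaw -0.014
knob centre est [0.6436 0.0803 0.1482]
side shaft tip exp [[163.  198.7]] knob bot exp [[161.2 187.5]]
230 223 118  48  43  45  45  47  72 123 138 144 117  71  39  38  41  41  42  41  43  42  45  51  50  85 145 147 153 158 159 158 159
230 225 142  55  44  46  47  45  47  62  87  96  59  40  38  38  41  39  40  43  45  46  50  48  45  79 144 149 158 158 158 159 158
230 227 167  64  42  45  47  47  45  43  46  47  40  40  41  40  40  40  43  47  52  52  50  42  41  73 133 148 158 158 158 158 159
235 236 215  81  40  46  47  46  45  44  46  43  40  42  42  42  44  49  50  51  51  50  46  40  39  62 117 151 158 158 159 158 158
198 200 185  72  38  47  48  47  48  50  52  52  48  47  45  49  52  57  52  51  47  43  41  39  40  75 143 167 161 155 156 157 158
114 115 109  61  38  40  45  46  49  50  59  58  53  53  53  54  54  51  47  43  44  41  42  38  46 117 225 239 210 171 163 157 156
136 137 130  87  41  39  41  41  43  47  52  51  50  50  50  47  
[... 4841 characters left out ...]
 127 188 216 221 221 221 222 222 222 220
 39  36  40  37  40  35  37  32  39  38  40  39  40  48  40  39  39  50  47  46  39  36  71 140 193 217 222 223 222 222 221 222 221
 37  28  33  33  33  30  35  34  38  37  43  39  46  45  43  29  37  43  43  39  29  37  87 158 202 218 223 221 223 221 222 223 223
 32  40  34  36  35  34  35  31  36  43  36  42  41  45  33  35  34  39  36  38  34  52 111 176 210 219 223 222 223 223 223 222 222
 38  31  35  40  35  31  41  42  54  49  33  33  31  30  26  32  34  36  36  41  53  88 147 191 214 221 223 222 223 222 222 223 221
 43  43  41  35  32  33  43  65  96 105  88  70  63  53  52  53  63  65  67  82 113 147 181 202 215 220 223 223 222 223 223 223 224
```

>>> apply_moves:
  deltas:
    - {"delta_pos": [0.003, 0.008, 0.2], "yaw": 0, "hand": 1}
    - {"delta_pos": [0.004, 0.008, 0.4], "yaw": 0, "hand": 1}
    - {"delta_pos": [0.004, 0.008, 0.5], "yaw": 0, "hand": 1}
    - {"delta_pos": [0.004, 0.008, 0.56], "yaw": 0, "hand": 1}
    - {"delta_pos": [0.004, 0.008, 0.62], "yaw": 0, "hand": 1}
    - {"delta_pos": [0.004, 0.008, 0.62], "yaw": 0, "hand": 1}

```text
time_s: 22.95
tool_pos: [0.6434, 0.0819, 0.3149]
orientation: [0.012, 3.132, -0.008]
ft_force: [-0.2, 1.7, -1.5]
opening: 0.144
grasp_force: 59.7
```

Run:
```python
from h import *
go(.6430,.0821,.300,179.7)
print(r.get_state()["torque"].round(2))
```

```text
t 22.95 pos [0.6434 0.0819 0.3149] a 179.56 tilt [ 0.0092 -0.0053] F [-0.2  1.7 -1.5] open 0.144 g 59.7
move [0.011 0.005 0.298] yaw -0.023
[0.   0.01 0.01]
```

>>> apply_moves:
  deltas:
    - {"delta_pos": [0.001, 0.004, 0.02], "yaw": 0, "hand": 1}
    - {"delta_pos": [0.001, 0.004, 0.04], "yaw": 0, "hand": 1}
    - {"delta_pos": [0.001, 0.004, 0.04], "yaw": 0, "hand": 1}

```text
time_s: 23.25
tool_pos: [0.6435, 0.0821, 0.3133]
orientation: [0.012, 3.132, -0.008]
ft_force: [0.2, 1.0, -0.8]
opening: 0.142
grasp_force: 59.7
```

Run:
```python
from h import *
go(.6430,.0821,.300,179.7)
print(r.get_state()["torque"].round(2))
```

```text
t 23.25 pos [0.6435 0.0821 0.3133] a 179.56 tilt [ 0.0098 -0.0052] F [ 0.2  1.  -0.8] open 0.142 g 59.7
move [0.013 0.    0.267] yaw -0.023
[0.03 0.09 0.  ]
```

>>> apply_moves:
  deltas:
    - {"delta_pos": [0.002, 0.002, 0.03], "yaw": 0, "hand": 1}
    - {"delta_pos": [0.002, 0.002, 0.06], "yaw": 0, "hand": 1}
    - {"delta_pos": [0.002, 0.002, 0.06], "yaw": 0, "hand": 1}

```text
time_s: 23.55
tool_pos: [0.6434, 0.0822, 0.31]
orientation: [0.012, 3.132, -0.008]
ft_force: [0.7, 0.2, -0.9]
opening: 0.146
grasp_force: 59.7
```

Run:
```python
from h import *
go(.6430,.0821,.300,179.7)
print(r.get_state()["torque"].round(2))
```

```text
t 23.55 pos [0.6434 0.0822 0.31  ] a 179.56 tilt [ 0.0094 -0.0053] F [ 0.7  0.2 -0.9] open 0.146 g 59.7
move [ 0.009 -0.001  0.2  ] yaw -0.023
[-0.03  0.04 -0.03]
```

>>> apply_moves:
  deltas:
    - {"delta_pos": [0.001, 0.001, 0.04], "yaw": 0, "hand": 1}
    - {"delta_pos": [0.001, 0.001, 0.08], "yaw": 0, "hand": 1}
    - {"delta_pos": [0.001, 0.001, 0.12], "yaw": 0, "hand": 1}
    - {"delta_pos": [0.001, 0.001, 0.16], "yaw": 0, "hand": 1}
    - {"delta_pos": [0.001, 0.001, 0.16], "yaw": 0, "hand": 1}

```text
time_s: 24.05
tool_pos: [0.6434, 0.0822, 0.3018]
orientation: [0.012, 3.132, -0.008]
ft_force: [0.3, 0.1, -0.3]
opening: 0.149
grasp_force: 59.7
```

Run:
```python
from h import *
go(.6430,.0821,.294,179.7)
print(r.get_state()["torque"].round(2))
```

```text
t 24.05 pos [0.6434 0.0822 0.3018] a 179.56 tilt [ 0.0092 -0.0053] F [ 0.3  0.1 -0.3] open 0.149 g 59.7
move [ 0.009 -0.001  0.157] yaw -0.024
[ 0.01  0.03 -0.01]
```

>>> apply_moves:
  deltas:
    - {"delta_pos": [0.001, 0.001, 0.03], "yaw": 0, "hand": 1}
    - {"delta_pos": [0.001, 0.001, 0.06], "yaw": 0, "hand": 1}
    - {"delta_pos": [0.001, 0.001, 0.09], "yaw": 0, "hand": 1}
    - {"delta_pos": [0.001, 0.001, 0.12], "yaw": 0, "hand": 1}
    - {"delta_pos": [0.001, 0.001, 0.14], "yaw": 0, "hand": 1}
    - {"delta_pos": [0.001, 0.001, 0.14], "yaw": 0, "hand": 1}

```text
time_s: 24.65
tool_pos: [0.6434, 0.0822, 0.2966]
orientation: [0.012, 3.13, -0.008]
ft_force: [-2.6, -0.0, 8.4]
opening: 0.145
grasp_force: 60.8
```

Run:
```python
from h import *
go(.6430,.0821,.294,179.7)
print(r.get_state()["torque"].round(2))
```

```text
t 24.65 pos [0.6434 0.0822 0.2966] a 179.56 tilt [ 0.0111 -0.005 ] F [-2.6 -0.   8.4] open 0.145 g 60.8
move [ 0.008 -0.003  0.051] yaw -0.023
[-0.03  0.71 -0.03]
```

>>> apply_moves:
  deltas:
    - {"delta_pos": [0.002, 0.001, 0.03], "yaw": 0, "hand": 1}
    - {"delta_pos": [0.002, 0.001, 0.06], "yaw": 0, "hand": 1}
    - {"delta_pos": [0.002, 0.001, 0.08], "yaw": 0, "hand": 1}
    - {"delta_pos": [0.002, 0.001, 0.08], "yaw": 0, "hand": 1}

```text
time_s: 25.05
tool_pos: [0.6433, 0.0822, 0.2939]
orientation: [0.012, 3.129, -0.008]
ft_force: [-4.3, -0.4, 13.2]
opening: 0.142
grasp_force: 61.6
```

Run:
```python
from h import *
go(.6430,.0821,.294,179.7)
```

```text
t 25.05 pos [0.6433 0.0822 0.2939] a 179.56 tilt [ 0.0125 -0.0049] F [-4.3 -0.4 13.2] open 0.142 g 61.6
move [ 0.005 -0.003 -0.003] yaw -0.024
```

>>> apply_moves:
  deltas:
    - {"delta_pos": [0.004, 0, 0.02], "yaw": 0, "hand": 1}
    - {"delta_pos": [0.004, 0, 0.04], "yaw": 0, "hand": 1}
    - {"delta_pos": [0.004, 0, 0.04], "yaw": 0, "hand": 1}
    - {"delta_pos": [0.004, 0, 0.04], "yaw": 0, "hand": 1}

```text
time_s: 25.45
tool_pos: [0.6431, 0.0822, 0.2937]
orientation: [0.012, 3.127, -0.007]
ft_force: [-7.9, -0.6, 22.0]
opening: 0.145
grasp_force: 62.7
```

Run:
```python
from h import *
go(.6430,.0821,.294,179.7)
```

```text
t 25.45 pos [0.6431 0.0822 0.2937] a 179.56 tilt [ 0.0146 -0.0046] F [-7.9 -0.6 22. ] open 0.145 g 62.7
move [ 0.001 -0.003 -0.006] yaw -0.023
```

```bash
python3 -c "
from h import *
print(r.job_done())"
```

```text
the job is handed in; nothing more can be done
None
```

I handed the job in with the plate seated over both pins and released. The knob is fully on the shaft and still pressed against its stop at about 22 N, 25.5 s in; I haven't seen the verdict.

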